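# Seal glass substrates into the vacuum box under the screw press

## Task

Pull the sled all the way out by its red post, lift every glass panel out of the white rack and stand each one in a slot of the clear box, put the lid on the box, then push the sled all the way back in under the press. Wind the handwheel clockwise until the pad just touches the lid, then give it half a turn more (never as much as three quarters), and leave it clamped like that. Keep the panels upright throughout and do not disturb the bottle, the valve or the coil.

Things in the scene. Friction and masses are not known exactly. Their poses are not given: they have to be found in the camera images.
- panel1_bar (a point): Centre of the blue grip bar on glass panel 1 (only 2 or 3 of the 4 panels are present). A panel is an upright sheet 4 mm thick (x), 60 mm wide (y), 75 mm tall in all; its top 15 mm is the bar, 9 mm thick along the panel's x and 60 mm along y. This point is 67.5 mm above the panel's lower edge and 7.5 mm below its top. Panel axes: x through the thickness, y along the bar, z up. Mass about 80 g.
- panel2_bar (a point): Centre of the blue grip bar on glass panel 2 (only 2 or 3 of the 4 panels are present). A panel is an upright sheet 4 mm thick (x), 60 mm wide (y), 75 mm tall in all; its top 15 mm is the bar, 9 mm thick along the panel's x and 60 mm along y. This point is 67.5 mm above the panel's lower edge and 7.5 mm below its top. Panel axes: x through the thickness, y along the bar, z up. Mass about 80 g.
- panel3_bar (a point): Centre of the blue grip bar on glass panel 3 (only 2 or 3 of the 4 panels are present). A panel is an upright sheet 4 mm thick (x), 60 mm wide (y), 75 mm tall in all; its top 15 mm is the bar, 9 mm thick along the panel's x and 60 mm along y. This point is 67.5 mm above the panel's lower edge and 7.5 mm below its top. Panel axes: x through the thickness, y along the bar, z up. Mass about 80 g.
- panel4_bar (a point): Centre of the blue grip bar on glass panel 4 (only 2 or 3 of the 4 panels are present). A panel is an upright sheet 4 mm thick (x), 60 mm wide (y), 75 mm tall in all; its top 15 mm is the bar, 9 mm thick along the panel's x and 60 mm along y. This point is 67.5 mm above the panel's lower edge and 7.5 mm below its top. Panel axes: x through the thickness, y along the bar, z up. Mass about 80 g.
- rack: White storage rack, fixed, 150 (x) by 74 (y) mm. Origin on the table under its centre. Four slots at x = -54, -18, 18, 54 mm, lying along y, formed by round-topped pins up to 50 mm above the table, 6 mm gap. Panels stand with their lower edge 10 mm above the table, so must rise 40 mm to clear the pins.
- slot0 (a point): First of the three slots in the clear box: where a seated panel's bar centre ends up, 67.5 mm above the box floor (slots 36 mm apart along x, each lying along y; a panel may stand either way round, up to 6 mm off along y). Moves with the sled. A slot is pairs of round-topped pins, 6 mm gap, 40 mm tall. Box rim 16.5 mm above this point. Axes: the press's.
- slot1 (a point): Middle of the three slots in the clear box: where a seated panel's bar centre ends up, 67.5 mm above the box floor (slots 36 mm apart along x, each lying along y; a panel may stand either way round, up to 6 mm off along y). Moves with the sled. A slot is pairs of round-topped pins, 6 mm gap, 40 mm tall. Box rim 16.5 mm above this point. Axes: the press's.
- slot2 (a point): Last of the three slots in the clear box: where a seated panel's bar centre ends up, 67.5 mm above the box floor (slots 36 mm apart along x, each lying along y; a panel may stand either way round, up to 6 mm off along y). Moves with the sled. A slot is pairs of round-topped pins, 6 mm gap, 40 mm tall. Box rim 16.5 mm above this point. Axes: the press's.
- lid_grip (a point): Grip point in the black handle (16 mm in x, 60 in y, 32 tall; this point 9 below its top) of the aluminium lid, which starts flat on the table near the rack. Plate 144 (x) by 84 (y) by 8 mm, top face 23 mm below this point. Under it an orange locating frame, 6 mm deep (lowest point 37 mm below this one), 126 by 66 mm, drops inside the box walls with 3 mm play a side. About 0.35 kg. Either way round fits.
- lid_seat (a point): Where the lid's grip point ends up when the lid lies on the box, 31 mm above the box's rim; moves with the sled. The clear box is 144 (x) by 84 (y) mm outside, walls 6 mm, rim 112 mm above the table. The lid's x and y must be parallel to these axes.
- sled (a joint): Travel of the sled that carries the clear box, m: 0 pulled fully out, 0.170 pushed fully home under the press against its stop (0.164 or more counts as home). It starts within 40 mm of home and slides along the press's -y direction; friction about 3 N.
- sled_post (a point): Grip point on the sled's upright red post (round, 16 mm diameter, top 17 mm above this point, clear 85 mm below it), 150 mm from the box's centre along +y of the press.
- press: Bench screw press, fixed for the run. Origin on the table straight under the screw; the sled runs along its y axis (box centre 170 mm along +y when out, on the origin when home). Two posts at x = +-100 mm, bridge at 224 to 250 mm height, handwheel above it at 264 to 280 mm (122 mm across). The screw may stick up to 296 mm in the wheel's middle.
- wheel_axis (a point): Point on the handwheel's vertical axis, at the height of the spinner's grip point; does not move.
- wheel (a joint): Handwheel turn, rad, growing clockwise seen from above, which drives the pad down 10 mm per full turn. It stays where it is left. The wheel does not rise or sink as it turns. Starts between 0 and 14.
- spinner_grip (a point): Grip point of the yellow spinner knob on the wheel's rim (upright, round, 22 mm diameter, 36 mm tall, this point 19 mm above the wheel's top, 17 mm below the knob's top), 55 mm from the wheel's axis. The knob turns freely about its own axis, so a gripper can hold it without twisting while it goes round.
- pad_face (a point): Centre of the underside of the blue round pad (44 mm across) at the foot of the screw. The pad is sprung (3 N/mm): once it meets the lid handle it stops while the screw goes on.
- gauge (a joint): Needle of the round gauge that sticks out on the -y side of the press (it rides down with the screw), rad: 0 while the pad touches nothing, and from contact on it moves 3.33 rad per full turn of the wheel, so 1.67 (middle of the green band) at half a turn past contact; 2.5 at three quarters.
- solvent: Brown bottle, 150 mm tall, a bystander.
- valve: Steel valve with a T handle, 84 mm tall, a bystander.
- coil: White former wound with copper tube, 60 mm tall, a bystander.

How it is judged:
By the outcome, as a careful person would: the job done as asked, in the order asked, and still so for the second after the job is handed in, with the robot touching nothing.
Of panel1, panel2, panel3, panel4 only 2 to 3 are there at a start; the rules pass over those that are not, and their reading is None.
At some moment in a run one of lid may be knocked a few centimetres aside while the robot is not near it.
It also fails if it takes over 210 s, if anything falls off the work surface, if the arm or the gripper's body presses on something with over 40 N, if the wrist force passes 120 N, or if a joint passes its speed limit or range.

## Robot

A 7-joint arm with a two-finger parallel gripper is mounted at the origin on the work surface. World frame = base frame: x ahead of the robot, y to its left, z up, the work surface at z = 0. Lengths are in m, angles in rad, forces in N, time in s.
With the tool pointing down it reaches from about 0.4 to 0.85 m from the base axis. Payload 4.5 kg.
Tool frame: the origin (TCP) lies at the very end of the fingers, on their centre line; the grasp point (between the pads) lies 19 mm behind it (r.grip_point_offset is the distance from the TCP to the grasp point, in m); y points along the fingers, x is the direction in which the jaws open and shut, and the axes are right-handed (so a half turn about y gives the same grasp; the last joint's range is limited). The gripper opens to 88 mm and grips with 3 to 60 N. Pads are 18 mm wide; open, the fingers measure 123 mm over their backs; the gripper's body (75 mm by 187 mm) begins 45 mm behind the grasp point.
Start: joints at [1.237, 0.689, -0.195, 1.565, 0.157, 0.902, -0.215], TCP at [0.225, -0.583, 0.239] pointing down, gripper open.
Joint ranges: [-3.01, 3.01], [-0.46, 2.08], [-1.47, 1.51], [0.13, 2.56], [-1, 4.14], [0.04, 2.09], [-2.66, 2.66]. Speed limits (rad/s): [2.57, 2.57, 3.14, 3.14, 3.14, 3.14, 3.14].

## Interface

Orientations are given as a unit quaternion [x, y, z, w].
In Python, from plant import get_state, snapshot, camera_params, job, r gives the robot as it stands.
- The arm moves only by the tool carry_out, never from a script. Its arguments are lists of equal length, an entry for each row: "offset": the shift along the world's x, y, z in m, a list of three; "twist": the turn about the world's z in degrees. In form: {"offset": [[tx, ty, tz], ...], "twist": [twist, ...]}. A call has 1 to 8 rows; each row shifts and turns the commanded pose from where the row before left it; what a row does not reach is not made up. A row lasts 1/8 s, in which the tool goes at most 62.5 mm and 10.7 degrees, less where a joint would pass 70% of its speed; a pose out of reach is approached as far as the arm can. A call with a gripper value outside its range is refused whole. "grip" is the finger opening in m, from 0 to 0.0881, set as the call begins (left out, the last holds). The fingers move at their own pace and stop on an object; "newtons" is the grip in N (left out, the last holds). Time passes only in rows, so rows that do not move let the fingers close. It gives the time, the measured TCP pose, the force and the opening at its end, in the units of the state.
- get_state(): the state, without advancing time (a new reading comes with each control period).
- snapshot(name): name is "scene" or "top" or "wrist"; returns the picture (480x640x3 uint8, red, green, blue); there is no depth.
- camera_params(name): a dict with "camera_matrix" (3x3 intrinsics, pixels), "dist_coeffs" ([k1, k2, p1, p2, k3] as OpenCV has them; the pictures are not rectified), "eye" and "orientation" of the camera in the world. Camera axes: x right, y up, looking along -z (the intrinsics and any distortion apply to the point x, -y, -z); pixel columns grow to the right and rows downward; lengths in m; the calibration is good to about 2 mm. A picture is of the moment at which its call begins: read the wrist's pose just before it. camera_params takes no time and is no camera call; for the wrist camera it gives the pose at the moment of the call.
- job.finish_job(): hands the job in, once; it reports no verdict.
The state is a dict: "clock": time; "q": joint angles; "qd": joint speeds; "joint_torque": joint torques, N m; "tool_pos": TCP position; "eef_rot": TCP orientation; "contact_force": force on the tool from outside, world axes, zero at the start; "moment": the same for the moment, N m; "opening": opening from 0.0 (shut) to 1.0 (fully open).
Only numpy, scipy, OpenCV 4.12 (cv2) and the standard library are available. Lean on these libraries where they do the work, as an engineer would, in place of code of your own. Each camera call takes 0.05 s, during which the arm holds its last target. There are 200 camera calls.

## Working session

There is one attempt and no reset: what is moved stays moved. The work goes in short steps, Python scripts to look and compute and a tool call to move; the robot and the scene stay as the last step left them, time stands still between calls to the robot, and variables do not carry over. Pictures are saved under pics/ and viewed, about 12 in all and at most 16, crops included, and the job is handed in when it is done.

Besides the shell and the picture viewer there is one more tool, called after "Request:" in YAML: its name, and indented under it one key for each argument. carry_out: Moves the arm, as the interface text tells. Its arguments: {"type":"object","properties":{"offset":{"type":"array"},"twist":{"type":"array"},"grip":{"type":"number"},"newtons":{"type":"number"}},"required":["offset","twist"]}

```bash
ls; mkdir -p pics; python3 - <<'E'
from plant import *
import cv2,numpy as np
for n in ("scene","top"):
    im=snapshot(n); cv2.imwrite(f"pics/{n}0.png",im[:,:,::-1]); print(n,camera_params(n))
print(camera_params("wrist")); s=get_state(); print(s)
E
```

```text
pics
scene {'camera_matrix': array([[489.54487391,   0.        , 329.85423787],
       [  0.        , 489.54487391, 239.34355289],
       [  0.        ,   0.        ,   1.        ]]), 'dist_coeffs': array([-0.12551488,  0.        ,  0.        ,  0.        ,  0.        ]), 'eye': array([1.24473869, 0.44543701, 0.81147981]), 'orientation': array([0.18850064, 0.40129013, 0.80016816, 0.40393645])}
top {'camera_matrix': array([[544.87789707,   0.        , 322.04355796],
       [  0.        , 544.87789707, 233.26470094],
       [  0.        ,   0.        ,   1.        ]]), 'dist_coeffs': array([-0.04689956,  0.        ,  0.        ,  0.        ,  0.        ]), 'eye': array([ 0.48029532, -0.04823341,  1.61719995]), 'orientation': array([ 0.03661309, -0.02450136, -0.70183532,  0.71097563])}
{'camera_matrix': array([[353.82505028,   0.        , 330.31272067],
       [  0.        , 353.82505028, 238.77951932],
       [  0.        ,   0.        ,   1.        ]]), 'dist_coeffs': array([-0.06642162,  0.        ,  0.        ,  0.        ,  0.        ]), 'eye': array([ 0.29048867, -0.55798846,  0.38406762]), 'orientation': array([-0.11309692,  0.0792628 , -0.56038547,  0.81663617])}
{'clock': 0.1, 'q': array([ 1.2368059 ,  0.68992022, -0.19449404,  1.56620201,  0.15731717,
        0.90249167, -0.21509977]), 'qd': array([ 0.00033473, -0.00388766,  0.00080133, -0.00126342,  0.00011542,
        0.00051295,  0.000598  ]), 'joint_torque': array([-2.95160884e-03, -5.28498352e+01, -1.27090998e+00, -1.53835434e+01,
       -5.23902441e-02,  2.03213742e-03,  2.98210659e-05]), 'tool_pos': array([ 0.22446794, -0.58271335,  0.23798715]), 'eef_rot': array([-0.58272895,  0.40062319, -0.39961855,  0.583295  ]), 'contact_force': array([-0.6028695 , -0.01871224, -0.82958421]), 'moment': array([ 0.0534468 ,  0.03880213, -0.04310329]), 'opening': 1.003516686490401}
```

View pics/top0.png

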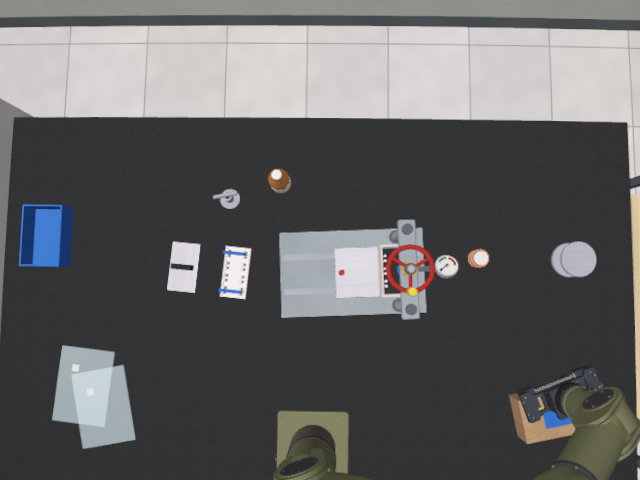

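View pics/scene0.png

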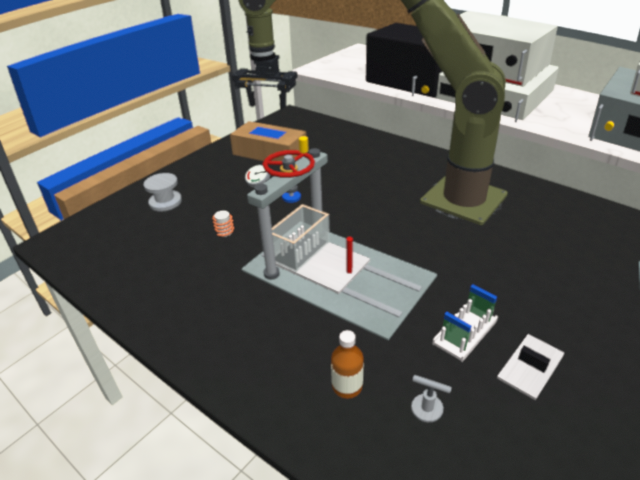

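The top view shows panels in the rack's two end slots (bars at about px (235,254) and (231,291)). The lid handle is at (181,267), the red post at (341,272), the wheel centre at (410,268), the knob at (412,292) and the gauge at (446,266). In the scene view, the sled is a little out from home.

```bash
cat > h.py <<'E'
from plant import *
import cv2, numpy as np, json
from scipy.spatial.transform import Rotation as R
def shot(n,save=None):
    p=camera_params(n); im=snapshot(n)[:,:,::-1].copy()
    if save: cv2.imwrite(f"pics/{save}.png",im)
    return im,p
def rays(uv,p):
    u=cv2.undistortPoints(np.float64(uv).reshape(-1,1,2),p["camera_matrix"],p["dist_coeffs"])[:,0]
    d=np.c_[u[:,0],-u[:,1],-np.ones(len(u))]
    return R.from_quat(p["orientation"]).apply(d)
def plane(uv,p,z):
    d=rays(uv,p); return p["eye"]+d*((z-p["eye"][2])/d[:,2])[:,None]
def project(P,p):
    c=R.from_quat(p["orientation"]).inv().apply(np.atleast_2d(P)-p["eye"])*[1,-1,-1]
    return cv2.projectPoints(c,np.zeros(3),np.zeros(3),p["camera_matrix"],p["dist_coeffs"])[0][:,0]
def tri(obs):
    A=np.zeros((3,3));b=np.zeros(3)
    for uv,p in obs:
        d=rays(uv,p)[0]; d/=np.linalg.norm(d); M=np.eye(3)-np.outer(d,d); A+=M;b+=M@p["eye"]
    return np.linalg.solve(A,b)
HSV=dict(blue=((100,120,60),(125,255,255)),red=((0,150,60),(6,255,255)),yellow=((20,150,100),(35,255,255)),
 black=((0,0,0),(180,255,40)),white=((0,0,150),(180,40,255)))
def blobs(im,col,box=None,amin=15):
    m=cv2.inRange(cv2.cvtColor(im,cv2.COLOR_BGR2HSV),*HSV[col])
    if box: k=np.zeros_like(m); x0,y0,x1,y1=box; k[y0:y1,x0:x1]=1; m*=k
    cs,_=cv2.findContours(m,cv2.RETR_EXTERNAL,cv2.CHAIN_APPROX_NONE)
    return sorted([c for c in cs if cv2.contourArea(c)>=amin],key=cv2.contourArea)[::-1]
def cen(c): M=cv2.moments(c); return np.array([M["m10"]/M["m00"],M["m01"]/M["m00"]])
def tool():
    s=get_state(); Rm=R.from_quat(s["eef_rot"]).as_matrix()
    return s["tool_pos"],Rm,np.degrees(np.arctan2(Rm[1,0],Rm[0,0]))
E
python3 - <<'E'
from h import *
np.set_printoptions(precision=4,suppress=True)
t,p=shot("top"); s,q=shot("scene")
print(tool(),r.grip_point_offset)
for n,z,b in(("blue",.085,(200,230,270,310)),("red",.15,(330,260,350,285)),("yellow",.316,(395,280,425,305)),("red",.28,(380,240,440,300)),("black",.046,(165,255,200,280)),("white",.0,(160,235,205,300))):
    for c in blobs(t,n,b): print(n,cv2.contourArea(c),cen(c),plane(cen(c),p,z)[0],cv2.minAreaRect(c))
for n,b in(("red",(335,230,360,280)),("blue",(430,280,510,350)),("yellow",(290,130,320,160)),("blue",(275,180,310,210)),("red",(255,145,320,185))):
    for c in blobs(s,n,b): print("scene",n,cen(c),cv2.boundingRect(c))
# press plate
m=cv2.inRange(cv2.cvtColor(t,cv2.COLOR_BGR2HSV),(60,10,80),(110,90,200)); k=np.zeros_like(m);k[220:330,270:430]=1
c=max(cv2.findContours(m*k,0,1)[0],key=cv2.contourArea); bx=cv2.boxPoints(cv2.minAreaRect(c)); print(bx,plane(bx,p,.01))
E
```

```text
(array([ 0.2246, -0.5829,  0.2382]), array([[ 0.3596, -0.0005,  0.9331],
       [-0.9331,  0.001 ,  0.3596],
       [-0.0011, -1.    , -0.0001]]), np.float64(-68.92276405175113)) 0.0187
blue 31.0 [231.5323 252.3065] [0.5558 0.234  0.085 ] ((232.525390625, 252.14466857910156), (21.16037368774414, 3.0636231899261475), 4.085616588592529)
blue 29.0 [226.8908 290.3621] [0.4486 0.2442 0.085 ] ((228.48895263671875, 290.16595458984375), (21.219560623168945, 3.0598740577697754), 3.814074993133545)
yellow 50.5 [411.6007 290.8086] [ 0.4585 -0.2396  0.316 ] ((411.5, 290.5), (7.0, 9.0), 90.0)
red 507.5 [409.602  266.1475] [ 0.5179 -0.2399  0.28  ] ((410.0, 268.0), (46.0, 48.0), 90.0)
red 22.0 [410.  280.5] [ 0.4829 -0.241   0.28  ] ((410.0, 280.5), (11.0, 2.0), 90.0)
white 1317.0 [183.2184 266.7883] [0.5148 0.3936 0.    ] ((183.20803833007812, 266.69708251953125), (28.235742568969727, 49.55583190917969), 6.581944942474365)
scene red [349.3319 251.7253] (347, 236, 6, 37)
scene blue [483.0626 293.0188] (470, 284, 28, 19)
scene blue [456.119 320.937] (444, 311, 27, 21)
scene yellow [303.2015 143.4554] (298, 135, 11, 18)
scene blue [291.4723 197.0249] (282, 191, 20, 12)
scene red [288.0071 163.1233] (262, 150, 52, 27)
[[277.8393 223.5341]
 [423.6249 219.2463]
 [426.548  318.6309]
 [280.7624 322.9188]] [[ 0.6468  0.112   0.01  ]
 [ 0.6648 -0.3202  0.01  ]
 [ 0.3729 -0.3284  0.01  ]
 [ 0.3545  0.0975  0.01  ]]
```

Request:
carry_out:
  offset:
    - [0,0,0.055]
    - [0,0,0.055]
    - [0,0,0.05]
    - [0.035,0.045,0]
    - [0.035,0.045,0]
    - [0.035,0.045,0]
    - [0.035,0.045,0]
    - [0.035,0.045,0]
  twist: [0,10,10,10,10,10,10,10]

```text
clock: 1.2
tool_pos: [0.4004, -0.3567, 0.3987]
eef_rot: [0.707, 0.009, -0.009, -0.707]
contact_force: [1.7, 0.1, -0.6]
opening: 1.001
```

Request:
carry_out:
  offset:
    - [0.015,0.045,0]
    - [0.015,0.045,0]
    - [0.015,0.045,0]
    - [0.015,0.045,0]
    - [0.015,0.045,0]
    - [0.015,0.045,0]
    - [0.015,0.045,0]
    - [0.015,0.045,0]
  twist: [1.3,0,0,0,0,0,0,0]

```text
clock: 2.2
tool_pos: [0.52, 0.003, 0.3986]
eef_rot: [0.707, 0.014, -0.015, -0.707]
contact_force: [0.3, -0.3, 0.2]
opening: 1.001
```

```bash
python3 - <<'E'
from h import *
np.set_printoptions(precision=4,suppress=True)
print(tool()); im,p=shot("wrist","w1"); print(p["eye"],R.from_quat(p["orientation"]).as_matrix()[:,2])
def red(im,box):
    m=cv2.inRange(cv2.cvtColor(im,cv2.COLOR_BGR2HSV),(0,140,60),(8,255,255))|cv2.inRange(cv2.cvtColor(im,cv2.COLOR_BGR2HSV),(170,140,60),(180,255,255))
    k=np.zeros_like(m);x0,y0,x1,y1=box;k[y0:y1,x0:x1]=1
    return cv2.findContours(m*k,0,1)[0]
s,q=shot("scene");t,pt=shot("top","top1")
for c in red(s,(335,225,360,285)): print(c.shape,cv2.boundingRect(c),cv2.minAreaRect(c))
for c in red(t,(325,255,360,290)): print(cv2.boundingRect(c))
for c in red(im,(0,0,640,480)):
    if cv2.contourArea(c)>40: print("w",cv2.boundingRect(c))
E
```

```text
(array([0.52  , 0.003 , 0.3986]), array([[ 0.9992, -0.0001, -0.0411],
       [ 0.0411, -0.0004,  0.9992],
       [-0.0001, -1.    , -0.0004]]), np.float64(2.353088215327365))
[0.5176 0.0728 0.5447] [-0.01    0.2722  0.9622]
(76, 1, 2) (347, 236, 7, 37) ((350.0, 254.0), (36.0, 6.0), 90.0)
(339, 270, 5, 5)
```

View pics/w1.png

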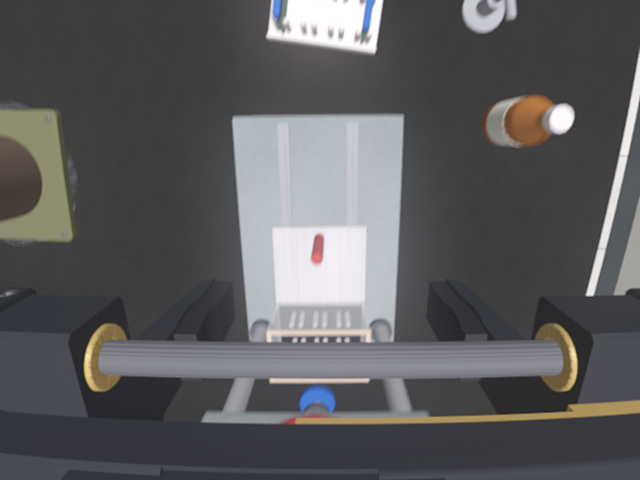

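The wrist view shows the post's top near (319,240) with its base near (317,260). The box with its white pins, the pad in blue, and the rack at the top edge are also visible.

```bash
python3 - <<'E'
from h import *
np.set_printoptions(precision=4,suppress=True)
im=cv2.imread("pics/w1.png"); 
s,q=shot("scene");t,pt=shot("top");w,pw=shot("wrist")
HSV["red"]=((160,90,60),(180,255,255))
for c in blobs(w,"red",(300,220,340,275),5): print("w",cv2.boundingRect(c),cv2.minAreaRect(c))
P=tri([((350,237.5),q),((341,272),pt)]); print("post top",P,project(P,pw))
# plate edges in wrist by threshold
hsv=cv2.cvtColor(w,cv2.COLOR_BGR2HSV)
print(hsv[160,[200,260,284,310]],hsv[270,[290,350]],hsv[250,318],hsv[240,318],hsv[260,317])
g=cv2.cvtColor(w,cv2.COLOR_BGR2GRAY).astype(int)
# edges of plate along rows 130..270
L=[];Rr=[]
for y in range(130,200,5):
    dl=np.diff(g[y]);L.append((220+np.argmax(dl[220:260])+.5,y));Rr.append((390+np.argmin(dl[390:420])+.5,y))
for z in (.008,):
  for E in(L,Rr):
    X=plane(E,pw,z); f=np.polyfit(X[:,1],X[:,0],1); print("edge yaw",np.degrees(-np.arctan(f[0])),f, X[0],np.std(X[:,0]-np.polyval(f,X[:,1])))
E
```

```text
w (311, 235, 12, 30) ((316.59136962890625, 249.44654846191406), (10.158910751342773, 29.243566513061523), 3.3664605617523193)
post top [ 0.5039 -0.075   0.1248] [[315.5997 258.7572]]
[[120   8  65]
 [102  17 190]
 [117  14 201]
 [104  17 190]] [[137   8 236]
 [137   8 238]] [177 107 176] [178 107 176] [179 122 220]
edge yaw 2.399507197577989 [-0.0419  0.3755] [0.3724 0.0783 0.008 ] 0.0004496577066143712
edge yaw 2.9628937682838603 [-0.0518  0.626 ] [0.6211 0.0881 0.008 ] 0.0003959519940035351
```

Request:
carry_out:
  offset:
    - [-0.008,-0.039,0]
    - [-0.009,-0.039,0]
    - [0,0,-0.055]
    - [0,0,-0.055]
    - [0,0,-0.055]
    - [0,0,-0.055]
    - [0,0,-0.047]
    - [0,0,-0.04]
  twist: [0,0,0,0,0,0,0,0]

```text
clock: 3.5
tool_pos: [0.502, -0.0784, 0.0901]
eef_rot: [0.707, 0.013, -0.014, -0.707]
contact_force: [-0.0, -0.6, 0.2]
opening: 0.998
```

Request:
carry_out:
  offset:
    - [0,0,0]
    - [0,0,0]
    - [0,0,0]
    - [0,0,0]
    - [0,0,0]
    - [0,0,0]
  twist: [0,0,0,0,0,0]
  grip: 0.0
  newtons: 30

```text
clock: 4.25
tool_pos: [0.5029, -0.0762, 0.092]
eef_rot: [0.707, 0.015, -0.014, -0.707]
contact_force: [0.2, 0.4, 0.4]
opening: 0.343
```

Request:
carry_out:
  offset:
    - [0,0,0]
    - [0,0,0]
    - [0,0,0]
    - [0,0,0]
    - [0,0,0]
  twist: [0,0,0,0,0]

```text
clock: 4.88
tool_pos: [0.5046, -0.0761, 0.0919]
eef_rot: [-0.707, -0.016, 0.013, 0.707]
contact_force: [5.5, -0.3, -3.9]
opening: 0.171
```

Request:
carry_out:
  offset:
    - [-0.001,0.02,0]
    - [-0.001,0.02,0]
    - [-0.001,0.025,0]
    - [-0.001,0.025,0]
    - [-0.001,0.025,0]
    - [-0.001,0.02,0]
    - [-0.0005,0.01,0]
    - [0,0,0]
  twist: [0,0,0,0,0,0,0,0]

```text
clock: 5.88
tool_pos: [0.4974, 0.0704, 0.0919]
eef_rot: [-0.706, -0.016, 0.014, 0.708]
contact_force: [3.9, 2.7, -3.9]
opening: 0.17
```

Request:
carry_out:
  offset:
    - [0,0.005,0]
    - [0,0.005,0]
    - [0,0.004,0]
    - [0,0.004,0]
    - [0,0,0]
  twist: [0,0,0,0,0]

```text
clock: 6.5
tool_pos: [0.497, 0.0783, 0.0918]
eef_rot: [0.711, 0.012, -0.012, -0.703]
contact_force: [6.1, -13.8, 1.9]
opening: 0.171
```

```bash
python3 - <<'E'
from h import *
np.set_printoptions(precision=4,suppress=True)
s=get_state();print(s["tool_pos"],s["contact_force"]);shot("wrist","w2");shot("top","top2")
E
```

```text
[0.497  0.0783 0.0918] [  6.1463 -13.8219   1.8505]
```

View pics/top2.png

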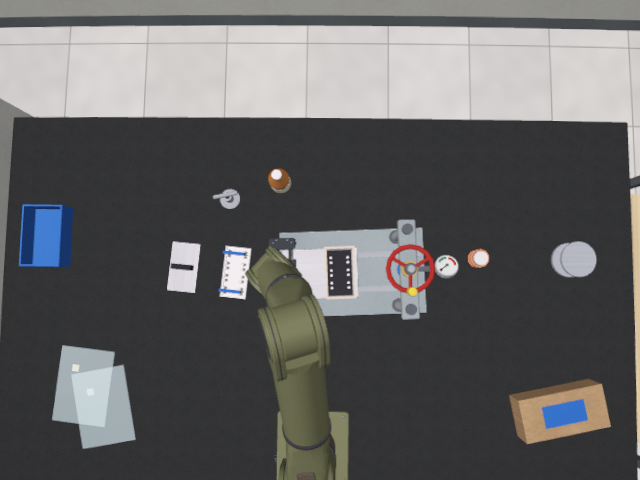

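The sled is against its out stop (13.8 N on y). The open box shows at (340,272) in the top view.

Request:
carry_out:
  offset:
    - [0,-0.006,0]
    - [0,0,0]
    - [0,0,0]
    - [0,0,0.05]
    - [0,0,0.055]
    - [0,0,0.055]
    - [0,0,0.055]
    - [0,0,0.055]
  twist: [0,0,0,0,0,0,0,0]
  grip: 0.05

```text
clock: 7.6
tool_pos: [0.4953, 0.0813, 0.3635]
eef_rot: [-0.707, -0.015, 0.016, 0.707]
contact_force: [0.1, -0.1, 0.5]
opening: 0.568
```

Request:
carry_out:
  offset:
    - [0,-0.04,0.01]
    - [0,-0.04,0]
    - [0,-0.04,0]
    - [0,-0.03,0]
    - [0,-0.03,0]
    - [0,0,0]
    - [0,0,0]
  twist: [0,0,0,0,0,0,0]

```text
clock: 8.48
tool_pos: [0.4961, -0.0976, 0.3716]
eef_rot: [-0.707, -0.015, 0.015, 0.707]
contact_force: [-0.4, 0.5, -0.6]
opening: 0.57
```

```bash
python3 - <<'E'
from h import *
import pickle
im,p=shot("wrist","w3"); pickle.dump(p,open("w3.pkl","wb")); print(tool()[0],p["eye"])
E
```

```text
[ 0.49615775 -0.09733736  0.37173287] [ 0.49353619 -0.02798927  0.51782192]
```

View pics/w3.png

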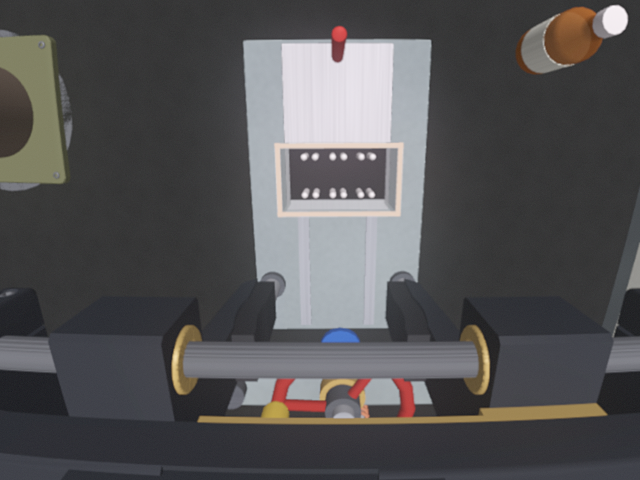

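Request:
carry_out:
  offset:
    - [0,0.05,0]
    - [0,0.05,0]
    - [0,0.05,0]
    - [0,0.05,0]
    - [0,0.05,0]
    - [0,0.05,0]
    - [0,0,0]
    - [0,0,0]
  twist: [0,0,0,0,0,0,0,0]

```text
clock: 9.52
tool_pos: [0.4957, 0.2012, 0.3716]
eef_rot: [0.707, 0.015, -0.015, -0.707]
contact_force: [-0.2, -0.7, 0.3]
opening: 0.568
```

```bash
python3 - <<'E'
from h import *
import pickle
im,p=shot("wrist","w4"); pickle.dump(p,open("w4.pkl","wb")); print(tool()[0],p["eye"])
E
```

```text
[0.49600587 0.20020538 0.37159029] [0.49317649 0.27102936 0.51763101]
```

View pics/w4.png

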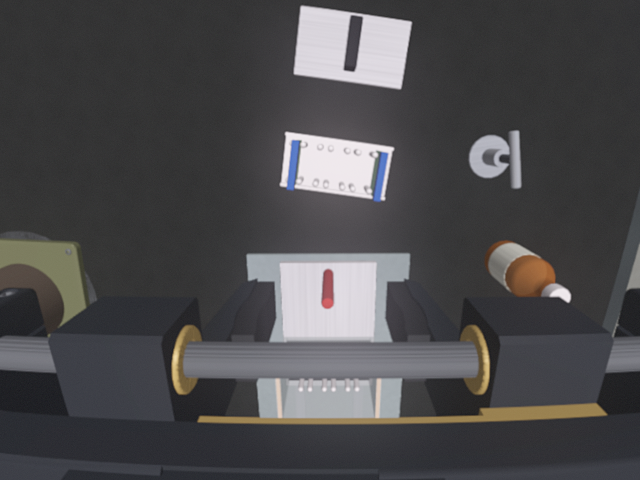

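In w3 the box rim's outer corners are near (275,143), (403,143), (401,216) and (275,216), with pin tops at rows 156 and 194. In w4 the bars are at (293,164) and (381,174), the lid plate at (352,47) and its handle at (354,43).

```bash
python3 - <<'E'
from h import *
import pickle
np.set_printoptions(precision=4,suppress=True)
def ax(P): # rect corners -> centre, yaw of long axis in (-90,90]
    e=[P[1]-P[0],P[2]-P[1]]; l=[np.linalg.norm(v[:2]) for v in e]; v=e[int(l[1]>l[0])]
    y=np.degrees(np.arctan2(v[1],v[0])); return P.mean(0),(y+90)%180-90,l
im=cv2.imread("pics/w3.png");p=pickle.load(open("w3.pkl","rb"))
h=cv2.cvtColor(im,cv2.COLOR_BGR2HSV); print(h[146,330],h[213,330],h[180,279])
HSV["rim"]=((2,25,140),(22,140,255))
c=blobs(im,"rim",(262,130,415,230));print([cv2.contourArea(x) for x in c]); r_=cv2.minAreaRect(np.vstack(c));print(r_)
print("box",ax(plane(cv2.boxPoints(r_),p,.112)))
HSV["pin"]=((0,0,150),(180,60,255))
for c in blobs(im,"pin",(292,150,384,198),6):
    print("pin",plane(cen(c),p,.066)[0],cv2.contourArea(c))
HSV["red"]=((160,90,60),(180,255,255))
c=blobs(im,"red",(320,20,360,70));print("postbox",cv2.boundingRect(c[0])); print(plane([(339.5,34)],p,.125))
im=cv2.imread("pics/w4.png");p=pickle.load(open("w4.pkl","rb"))
for c in blobs(im,"blue",(270,120,410,210),40):
    print("bar",cv2.minAreaRect(c),ax(plane(cv2.boxPoints(cv2.minAreaRect(c)),p,.085)))
HSV["blk"]=((0,0,0),(180,255,60))
c=blobs(im,"white",(270,0,430,100),500)[0]; print("lid",ax(plane(cv2.boxPoints(cv2.minAreaRect(c)),p,.014)))
c=[x for x in blobs(im,"blk",(338,8,370,78),100)]
for x in c: print("handle",cv2.minAreaRect(x),ax(plane(cv2.boxPoints(cv2.minAreaRect(x)),p,.046)))
E
```

```text
[ 12  35 233] [ 12  35 231] [ 13  36 231]
[8800.0]
((338.5, 179.5), (73.0, 127.0), 90.0)
box (array([ 0.5043, -0.0724,  0.112 ]), np.float64(2.524706967749694), [np.float64(0.1415513444699947), np.float64(0.08326344599486471)])
pin [ 0.5473 -0.0917  0.066 ] 41.0
pin [ 0.4635 -0.0955  0.066 ] 39.0
pin [ 0.477  -0.0949  0.066 ] 39.0
pin [ 0.4985 -0.0938  0.066 ] 39.0
pin [ 0.5123 -0.0934  0.066 ] 38.0
pin [ 0.5336 -0.0923  0.066 ] 38.0
pin [ 0.4612 -0.0494  0.066 ] 34.0
pin [ 0.5317 -0.046   0.066 ] 33.0
pin [ 0.5456 -0.0452  0.066 ] 33.0
pin [ 0.4747 -0.0487  0.066 ] 32.0
pin [ 0.4962 -0.0477  0.066 ] 29.0
pin [ 0.5098 -0.0471  0.066 ] 29.0
postbox (331, 30, 17, 32)
[[0.4978 0.0771 0.125 ]]
bar ((292.6646423339844, 165.01829528808594), (6.405028820037842, 48.92116928100586), 6.340191841125488) (array([0.4485, 0.2383, 0.085 ]), np.float64(84.4302793049971), [np.float64(0.05836147837381908), np.float64(0.00758111886853604)])
bar ((379.7895202636719, 176.7215576171875), (6.24339485168457, 48.50107955932617), 9.246112823486328) (array([0.5545, 0.2289, 0.085 ]), np.float64(84.98066176633583), [np.float64(0.05830432414207827), np.float64(0.0075124882726697794)])
lid (array([0.5149, 0.3895, 0.014 ]), np.float64(-4.529914258430466), [np.float64(0.08480031753311068), np.float64(0.14445733071361552)])
```

Request:
carry_out:
  offset:
    - [-0.024,0.019,0]
    - [-0.024,0.019,0]
    - [0,0,-0.055]
    - [0,0,-0.055]
    - [0,0,-0.055]
    - [0,0,-0.055]
    - [0,0,-0.05]
    - [0,0,-0.0406]
  twist: [-3.8,-3.8,0,0,0,0,0,0]

```text
clock: 10.58
tool_pos: [0.4486, 0.2371, 0.0595]
eef_rot: [0.707, -0.033, 0.033, -0.706]
contact_force: [0.7, 0.3, -0.8]
opening: 0.568
```

Request:
carry_out:
  offset:
    - [0,0,0]
    - [0,0,0]
    - [0,0,0]
    - [0,0,0]
    - [0,0,0]
    - [0,0,0]
    - [0,0,0]
    - [0,0,0]
  twist: [0,0,0,0,0,0,0,0]
  grip: 0.0
  newtons: 15

```text
clock: 11.58
tool_pos: [0.4488, 0.239, 0.0622]
eef_rot: [-0.706, 0.032, -0.033, 0.707]
contact_force: [-0.6, -0.7, 6.7]
opening: 0.101
```

Request:
carry_out:
  offset:
    - [0,0,0.015]
    - [0,0,0.025]
    - [0,0,0.03]
    - [0,0,0.035]
    - [0,0,0.035]
    - [0.002,-0.03,0]
    - [0.0025,-0.04,0]
    - [0.0025,-0.04,0]
  twist: [0,0,0,0,0,1.7,2,2]

```text
clock: 12.58
tool_pos: [0.4551, 0.1275, 0.2015]
eef_rot: [0.707, 0.004, -0.003, -0.707]
contact_force: [0.5, -0.2, -0.3]
opening: 0.096
```

Request:
carry_out:
  offset:
    - [0.0025,-0.04,0]
    - [0.0025,-0.04,0]
    - [0.0025,-0.04,0]
    - [0.0025,-0.04,0]
    - [0.0024,-0.0426,0]
    - [0,0,0]
    - [0,0,0]
    - [0,0,0]
  twist: [2,0,0,0,0,0,0,0]

```text
clock: 13.58
tool_pos: [0.4677, -0.0723, 0.2014]
eef_rot: [-0.707, -0.016, 0.016, 0.707]
contact_force: [0.7, 0.3, -1.2]
opening: 0.101
```

```bash
python3 - <<'E'
from h import *
im,p=shot("wrist","w5"); print(tool())
E
```

```text
(array([ 0.4677252 , -0.07238435,  0.2013494 ]), array([[ 9.98950022e-01,  3.83032477e-04, -4.58116503e-02],
       [ 4.58114511e-02,  5.13636627e-04,  9.98949972e-01],
       [ 4.06160824e-04, -9.99999795e-01,  4.95550046e-04]]), np.float64(2.6257219941162706))
```

Request:
carry_out:
  offset:
    - [0.0013,0,-0.03]
    - [0,0,-0.03]
    - [0,0,-0.014]
    - [0,0,-0.008]
    - [0,0,-0.008]
    - [0,0,-0.008]
    - [0,0,-0.005]
    - [0,0,0]
  twist: [0,0,0,0,0,0,0,0]

```text
clock: 14.62
tool_pos: [0.4689, -0.0738, 0.0979]
eef_rot: [0.707, 0.015, -0.015, -0.707]
contact_force: [-0.1, -0.3, -0.2]
opening: 0.1
```

Entered the slot with no force, so I lower it to seat.

Request:
carry_out:
  offset:
    - [0,0,-0.008]
    - [0,0,-0.006]
    - [0,0,-0.003]
    - [0,0,-0.001]
    - [0,0,0]
  twist: [0,0,0,0,0]

```text
clock: 15.25
tool_pos: [0.469, -0.0738, 0.0803]
eef_rot: [0.707, 0.015, -0.015, -0.707]
contact_force: [-0.9, -0.2, -0.2]
opening: 0.096
```

Request:
carry_out:
  offset:
    - [0,0,0]
    - [0,0,0]
    - [0,0,0]
    - [0,0,0.01]
    - [0,0,0.03]
    - [0,0,0.04]
    - [0,0,0.04]
    - [0,0,0.02]
  twist: [0,0,0,0,0,0,0,0]
  grip: 0.019

```text
clock: 16.25
tool_pos: [0.4695, -0.0737, 0.2228]
eef_rot: [0.707, 0.016, -0.014, -0.707]
contact_force: [0.3, -1.0, -0.7]
opening: 0.212
```

Request:
carry_out:
  offset:
    - [0.011,0.038,0]
    - [0.011,0.038,0]
    - [0.011,0.038,0]
    - [0.011,0.038,0]
    - [0.011,0.038,0]
    - [0.011,0.038,0]
    - [0.011,0.038,0]
    - [0.01,0.037,0]
  twist: [0,0,0,-1.8,-1.5,-1.5,-1.5,-1.5]
  grip: 0.05

```text
clock: 17.25
tool_pos: [0.5559, 0.2303, 0.2208]
eef_rot: [-0.706, 0.033, -0.033, 0.706]
contact_force: [0.3, -0.2, -0.4]
opening: 0.569
```

Request:
carry_out:
  offset:
    - [0,0,-0.03]
    - [0,0,-0.04]
    - [0,0,-0.04]
    - [0,0,-0.03]
    - [0,0,-0.02]
    - [0,0,0]
  twist: [0,0,0,0,0,0]

```text
clock: 18.0
tool_pos: [0.5553, 0.2288, 0.0594]
eef_rot: [0.707, -0.033, 0.032, -0.706]
contact_force: [0.5, -0.6, -0.0]
opening: 0.572
```

```bash
python3 - <<'E'
from h import *
import pickle
im,p=shot("top","top3"); print(tool()[0],tool()[2]); print([cv2.minAreaRect(c) for c in blobs(im,"blue",(200,230,370,320),8)])
cv2.imwrite("pics/c3.png",cv2.resize(im[220:330,160:440],None,fx=2.8,fy=2.8))
E
```

```text
[0.5560206  0.22933422 0.06049144] -5.325355450215619
[((340.0, 285.0), (4.0, 22.0), 90.0)]
```

View pics/c3.png

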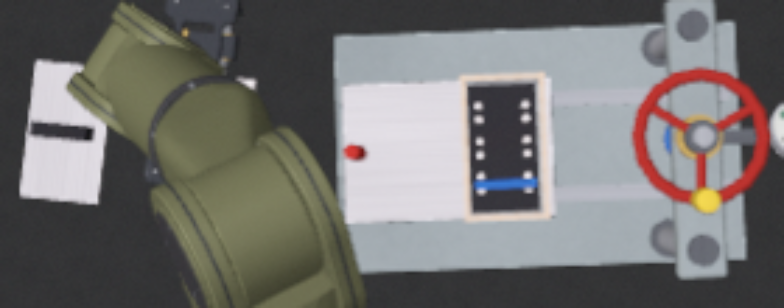

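The crop shows panel A upright in slot0 with its bar at crop (505,185). Next I take panel B.

Request:
carry_out:
  offset:
    - [0,0,0.001]
    - [0,0,0]
    - [0,0,0]
    - [0,0,0]
    - [0,0,0]
    - [0,0,0]
    - [0,0,0]
    - [0,0,0]
  twist: [0,0,0,0,0,0,0,0]
  grip: 0.0
  newtons: 15

```text
clock: 19.05
tool_pos: [0.556, 0.2292, 0.0613]
eef_rot: [-0.706, 0.033, -0.033, 0.706]
contact_force: [-0.0, -0.3, 3.2]
opening: 0.1
```

Request:
carry_out:
  offset:
    - [0,0,0.015]
    - [0,0,0.025]
    - [0,0,0.03]
    - [0,0,0.035]
    - [0,0,0.035]
    - [-0.002,-0.03,0]
    - [-0.002,-0.04,0]
    - [-0.002,-0.04,0]
  twist: [0,0,0,0,0,1.8,2,2]

```text
clock: 20.05
tool_pos: [0.5498, 0.1181, 0.2019]
eef_rot: [0.707, 0.004, -0.003, -0.707]
contact_force: [0.4, -0.7, -1.0]
opening: 0.102
```

Request:
carry_out:
  offset:
    - [-0.002,-0.04,0]
    - [-0.002,-0.04,0]
    - [-0.002,-0.04,0]
    - [-0.002,-0.04,0]
    - [-0.001,-0.03,0]
    - [0,0,0]
    - [0,0,0]
    - [0,0,0]
  twist: [2,0,0,0,0,0,0,0]

```text
clock: 21.05
tool_pos: [0.5411, -0.069, 0.2015]
eef_rot: [-0.707, -0.016, 0.016, 0.707]
contact_force: [0.8, -0.1, -0.9]
opening: 0.102
```

Request:
carry_out:
  offset:
    - [-0.0002,-0.0015,-0.03]
    - [0,0,-0.03]
    - [0,0,-0.014]
    - [0,0,-0.008]
    - [0,0,-0.008]
    - [0,0,-0.008]
    - [0,0,-0.005]
    - [0,0,0]
  twist: [0,0,0,0,0,0,0,0]

```text
clock: 22.05
tool_pos: [0.5406, -0.0724, 0.0979]
eef_rot: [0.707, 0.015, -0.015, -0.707]
contact_force: [-0.1, 0.2, -0.6]
opening: 0.1
```

Request:
carry_out:
  offset:
    - [0,0,-0.008]
    - [0,0,-0.006]
    - [0,0,-0.003]
    - [0,0,-0.0015]
    - [0,0,0]
  twist: [0,0,0,0,0]

```text
clock: 22.68
tool_pos: [0.5408, -0.0723, 0.0796]
eef_rot: [-0.707, -0.015, 0.015, 0.707]
contact_force: [-0.3, -0.1, -0.6]
opening: 0.102
```

Request:
carry_out:
  offset:
    - [0,0,0]
    - [0,0,0]
    - [0,0,0]
    - [0,0,0.01]
    - [0,0,0.03]
    - [0,0,0.05]
    - [0,0,0.05]
    - [0,0,0.05]
  twist: [0,0,0,0,0,0,0,0]
  grip: 0.019

```text
clock: 23.68
tool_pos: [0.5404, -0.0722, 0.272]
eef_rot: [-0.707, -0.016, 0.015, 0.707]
contact_force: [-0.2, -0.8, -1.0]
opening: 0.212
```

Request:
carry_out:
  offset:
    - [-0.003,0.045,0.01]
    - [-0.003,0.05,0.01]
    - [-0.003,0.05,0]
    - [-0.003,0.05,0]
    - [-0.003,0.05,0]
    - [-0.003,0.05,0]
    - [-0.003,0.05,0]
    - [-0.004,0.045,0]
  twist: [0,0,0,-1,-2,-2,-2,0]
  grip: 0.05

```text
clock: 24.68
tool_pos: [0.5151, 0.3196, 0.2904]
eef_rot: [-0.706, 0.028, -0.028, 0.707]
contact_force: [0.4, -0.2, 1.2]
opening: 0.566
```

Request:
carry_out:
  offset:
    - [0,0,0]
    - [0,0,0]
    - [0,0,0]
  twist: [0,0,0]

```text
clock: 25.05
tool_pos: [0.5164, 0.3157, 0.2897]
eef_rot: [0.707, -0.029, 0.029, -0.706]
contact_force: [-0.3, 0.5, 0.7]
opening: 0.569
```

```bash
cat > lid.py <<'E'
from h import *
np.set_printoptions(precision=4,suppress=True)
def ax(P):
    e=[P[1]-P[0],P[2]-P[1]]; l=[np.linalg.norm(v[:2]) for v in e]; v=e[int(l[1]>l[0])]
    y=np.degrees(np.arctan2(v[1],v[0])); return P.mean(0),(y+90)%180-90,l
im,p=shot("wrist","w6"); print(tool()[0],tool()[2],p["eye"])
c=blobs(im,"white",(150,0,500,300),2000)
for x in c: print(cv2.minAreaRect(x),"lid",ax(plane(cv2.boxPoints(cv2.minAreaRect(x)),p,.014)))
t,pt=shot("top","top4"); cv2.imwrite("pics/c4.png",cv2.resize(t[220:330,160:440],None,fx=2.8,fy=2.8))
print([cv2.minAreaRect(c) for c in blobs(t,"blue",(200,230,370,320),8)])
E
python3 lid.py
```

```text
[0.5164 0.3158 0.2897] -4.6641857722661495 [0.5226 0.3855 0.4357]
((324.0, 134.5), (75.0, 128.0), 90.0) lid (array([0.5153, 0.3902, 0.014 ]), np.float64(-4.7424187657428405), [np.float64(0.14410270856853394), np.float64(0.08394498454399624)])
((323.53594970703125, 263.4143981933594), (122.03360748291016, 62.86997604370117), 0.9877604246139526) lid (array([0.5012, 0.2332, 0.014 ]), np.float64(-5.698639812624023), [np.float64(0.08475609526326099), np.float64(0.15069118742010568)])
[((340.0, 285.0), (4.0, 22.0), 90.0), ((339.5, 259.0), (4.0, 21.0), 90.0)]
```

View pics/w6.png

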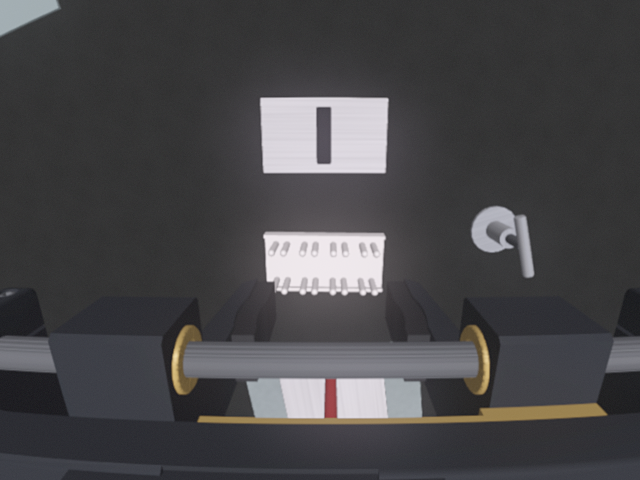

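The lid is undisturbed at (0.515,0.390) with yaw -4.7°, and two bars show in the box. Next I grip the lid.

Request:
carry_out:
  offset:
    - [-0.0008,0.0375,0]
    - [0,0.037,-0.04]
    - [0,0,-0.05]
    - [0,0,-0.055]
    - [0,0,-0.05]
    - [0,0,-0.04]
    - [0,0,-0.025]
    - [0,0,-0.0095]
  twist: [0,0,0,0,0,0,0,0]

```text
clock: 26.15
tool_pos: [0.5147, 0.3907, 0.0186]
eef_rot: [0.707, -0.029, 0.028, -0.706]
contact_force: [-0.0, 0.3, -0.2]
opening: 0.572
```

Request:
carry_out:
  offset:
    - [0,0,0]
    - [0,0,0]
    - [0,0,0]
    - [0,0,0]
    - [0,0,0]
    - [0,0,0]
    - [0,0,0]
    - [0,0,0]
  twist: [0,0,0,0,0,0,0,0]
  grip: 0.0
  newtons: 40

```text
clock: 27.15
tool_pos: [0.5154, 0.3925, 0.021]
eef_rot: [-0.706, 0.028, -0.028, 0.707]
contact_force: [-0.2, -1.4, 6.3]
opening: 0.179
```

Request:
carry_out:
  offset:
    - [0,0,0]
    - [0,0,0.01]
    - [0,0,0.02]
    - [0,0,0.03]
    - [0,0,0.04]
    - [0,0,0.04]
    - [0,0,0.03]
    - [0,0,0]
  twist: [0,0,0,0,0,0,0,0]

```text
clock: 28.15
tool_pos: [0.5159, 0.3936, 0.1933]
eef_rot: [-0.705, 0.026, -0.029, 0.708]
contact_force: [-0.2, -0.1, -5.4]
opening: 0.172
```

Request:
carry_out:
  offset:
    - [-0.001,-0.03,0]
    - [-0.0015,-0.04,0]
    - [-0.0015,-0.04,0]
    - [-0.0015,-0.04,0]
    - [-0.0015,-0.04,0]
    - [-0.0015,-0.04,0]
    - [-0.0015,-0.04,0]
    - [0,-0.04,0]
  twist: [0,1.2,1.5,1.5,1.5,1.5,0,0]

```text
clock: 29.15
tool_pos: [0.5037, 0.0804, 0.189]
eef_rot: [0.707, 0.016, -0.018, -0.707]
contact_force: [0.5, -0.0, -4.3]
opening: 0.177
```

Request:
carry_out:
  offset:
    - [0,-0.04,0]
    - [0,-0.04,0]
    - [0,-0.04,0]
    - [0,-0.03,0]
    - [0,0,0]
    - [0,0,0]
    - [0,0,0]
  twist: [0,0,0,0,0,0,0]

```text
clock: 30.02
tool_pos: [0.5048, -0.0663, 0.19]
eef_rot: [-0.707, -0.017, 0.017, 0.707]
contact_force: [-0.6, 0.2, -4.7]
opening: 0.175
```

```bash
python3 - <<'E'
from h import *
import pickle
np.set_printoptions(precision=4,suppress=True)
for i in range(1): print(tool()[0],tool()[2],get_state()["contact_force"])
im,p=shot("scene","s7");pickle.dump(p,open("s7.pkl","wb"))
t,p=shot("top","t7")
w,p=shot("wrist","w7")
cv2.imwrite("pics/c7.png",np.vstack([cv2.resize(im[160:320,220:440],(550,400)),cv2.resize(t[220:330,270:440],(550,356))])[:600])
E
```

```text
[ 0.5048 -0.0663  0.19  ] 2.810453175613913 [-0.6247  0.1759 -4.6973]
```

View pics/c7.png

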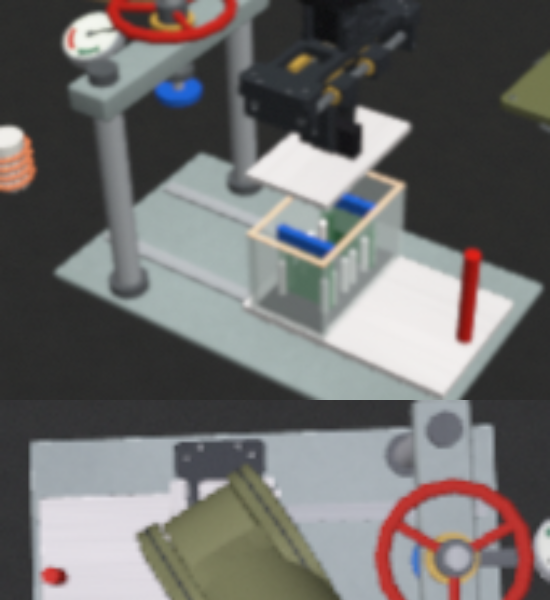

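Both panels stand upright in the box and the lid hangs level above it. I'll measure the lid's offset from the box before lowering.

```bash
python3 - <<'E'
from h import *
import pickle
np.set_printoptions(precision=4,suppress=True)
im=cv2.imread("pics/s7.png");p=pickle.load(open("s7.pkl","rb"))
m=cv2.inRange(cv2.cvtColor(im,cv2.COLOR_BGR2HSV),(0,0,150),(180,40,255));m[:,:312]=0;m[:,386:]=0;m[:200]=0;m[244:]=0
c=max(cv2.findContours(m,0,1)[0],key=cv2.contourArea);print(cv2.boundingRect(c))
hull=cv2.convexHull(c)[:,0]
y=np.radians(2.8);a=np.array([np.cos(y),np.sin(y)]);b=np.array([-a[1],a[0]])
X=plane(hull,p,.183)[:,:2]-tool()[0][:2]
k=[hull[:,0].argmin(),hull[:,1].argmax(),hull[:,0].argmax()]
for i in k: print(hull[i],"lid-frame rel TCP, mm",1e3*np.array([X[i]@a,X[i]@b]))
# rim corners for scene-camera bias
for u in [(220+250/2.5,160+233/2.5),(220+322/2.5,160+262/2.5),(220+404/2.5,160+185/2.5)]: 
    Y=plane([u],p,.112)[0,:2]-[.5043,-.0724]; print("rim rel box",1e3*np.array([Y@a,Y@b]))
E
```

```text
(312, 203, 72, 41)
[312 243] lid-frame rel TCP, mm [122.3757 -23.9961]
[351 243] lid-frame rel TCP, mm [78.3233 44.8767]
[383 210] lid-frame rel TCP, mm [-65.3417  40.7776]
rim rel box [ 71.6926 -37.3937]
rim rel box [70.6101 39.4763]
rim rel box [-67.0003  44.4319]
```

```bash
python3 - <<'E'
from h import *
import pickle
np.set_printoptions(precision=1,suppress=True)
im=cv2.imread("pics/s7.png");p=pickle.load(open("s7.pkl","rb"))
g=cv2.cvtColor(im,cv2.COLOR_BGR2GRAY)
y=np.radians(2.8);a=np.array([np.cos(y),np.sin(y)]);b=np.array([-a[1],a[0]])
for seeds,z,o in (([(318.5,230.5),(352,242),(384,210.5)],.183,tool()[0][:2]),([(320,253),(348.8,265),(381.6,234)],.112,[.5043,-.0724])):
    q=cv2.cornerSubPix(g,np.float32(seeds).reshape(-1,1,2),(4,4),(-1,-1),(3,50,.01))[:,0]
    X=plane(q,p,z)[:,:2]-o; print(q,1e3*np.c_[X@a,X@b])
E
```

```text
[[317.4 229.6]
 [349.7 243.9]
 [384.2 209.5]] [[ 77.5 -42.1]
 [ 82.2  44.2]
 [-68.7  41.9]]
[[319.1 252.8]
 [347.5 264.3]
 [381.6 232.8]] [[ 71.5 -40. ]
 [ 70.8  36.1]
 [-71.2  42.2]]
```

Request:
carry_out:
  offset:
    - [0,-0.0045,0]
    - [0,0,-0.02]
    - [0,0,-0.02]
    - [0,0,-0.01]
    - [0,0,-0.003]
    - [0,0,-0.003]
    - [0,0,-0.002]
    - [0,0,0]
  twist: [-0.3,0,0,0,0,0,0,0]

```text
clock: 31.18
tool_pos: [0.5051, -0.0724, 0.1323]
eef_rot: [0.707, 0.015, -0.014, -0.707]
contact_force: [-0.3, 0.9, -4.0]
opening: 0.176
```

Request:
carry_out:
  offset:
    - [0,0,-0.002]
    - [0,0,-0.001]
    - [0,0,0]
  twist: [0,0,0]

```text
clock: 31.55
tool_pos: [0.5051, -0.072, 0.1291]
eef_rot: [-0.707, -0.015, 0.015, 0.707]
contact_force: [0.1, 1.3, -3.9]
opening: 0.177
```

Request:
carry_out:
  offset:
    - [0,0,-0.001]
    - [0,0,-0.001]
    - [0,0,-0.0005]
    - [0,0,0]
  twist: [0,0,0,0]

```text
clock: 32.05
tool_pos: [0.5051, -0.072, 0.127]
eef_rot: [-0.707, -0.015, 0.015, 0.707]
contact_force: [-1.5, 2.4, 2.9]
opening: 0.175
```

Request:
carry_out:
  offset:
    - [0,0,0]
    - [0,0,0]
    - [0,0,0]
    - [0,0,0.01]
    - [0,0,0.03]
    - [0,0,0.04]
    - [-0.003,0.03,0.02]
    - [-0.001,0.04,0]
  twist: [0,0,0,0,0,0,0,0]
  grip: 0.05

```text
clock: 33.05
tool_pos: [0.502, -0.0024, 0.2288]
eef_rot: [0.707, 0.015, -0.012, -0.707]
contact_force: [0.2, -0.9, -1.0]
opening: 0.565
```

Request:
carry_out:
  offset:
    - [-0.002,0.04,0]
    - [-0.001,0.04,0]
    - [0,0,0]
    - [0,0,0]
    - [0,0,0]
  twist: [0,0,0,0,0]
  grip: 0.06

```text
clock: 33.67
tool_pos: [0.498, 0.0761, 0.2266]
eef_rot: [0.707, 0.014, -0.014, -0.707]
contact_force: [0.3, 0.7, -0.5]
opening: 0.681
```

```bash
python3 - <<'E'
from h import *
print(tool()[0],tool()[2])
im,_=shot("scene","s8");t,_=shot("top","t8")
cv2.imwrite("pics/c8.png",np.vstack([cv2.resize(im[160:300,220:440],(550,350)),cv2.resize(t[230:310,270:440],(550,250))]))
E
```

```text
[0.498016   0.07611359 0.22664591] 2.245046292019201
```

View pics/c8.png

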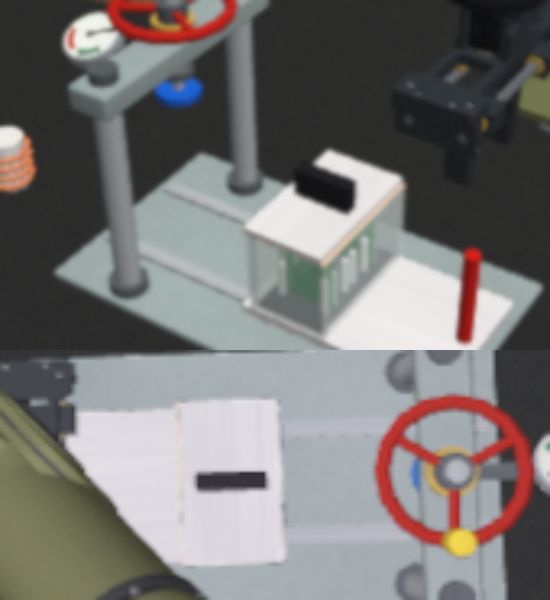

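The lid lies flat and square on the box. Next I grip the post and measure the pad's clearance.

Request:
carry_out:
  offset:
    - [0,0.001,-0.03]
    - [0,0.001,-0.04]
    - [0,0,-0.04]
    - [0,0,-0.024]
    - [0,0,0]
  twist: [0,0,0,0,0]

```text
clock: 34.4
tool_pos: [0.497, 0.0788, 0.0913]
eef_rot: [0.707, 0.013, -0.016, -0.707]
contact_force: [0.6, -0.0, 0.6]
opening: 0.675
```

Request:
carry_out:
  offset:
    - [0,0,0]
    - [0,0,0]
    - [0,0,0]
    - [0,0,0]
    - [0,0,0]
    - [0,0,0]
    - [0,0,0]
    - [0,0,0]
  twist: [0,0,0,0,0,0,0,0]
  grip: 0.0
  newtons: 30

```text
clock: 35.4
tool_pos: [0.4971, 0.0796, 0.0928]
eef_rot: [0.707, 0.014, -0.015, -0.707]
contact_force: [-3.4, 0.1, 5.7]
opening: 0.166
```

```bash
python3 - <<'E'
from h import *
np.set_printoptions(precision=4,suppress=True)
print(tool()[0])
s,q=shot("scene")
c=blobs(s,"blue",(275,180,310,210))[0]; print(cv2.boundingRect(c))
# vertical line at axis: height of lowest pad pixel (near edge, toward camera)
A=np.array([.512,-.24]); d=q["eye"][:2]-A; d/=np.linalg.norm(d); E=A+.022*d
for z in (.15,.155,.16,.165,.17,.175,.18): print(z,project([*E,z],q)[0])
x=c[:,0]; print(x[x[:,1].argmax()])
E
```

```text
[0.4971 0.0796 0.0928]
(282, 191, 20, 12)
0.15 [293.3251 212.3529]
0.155 [293.1859 210.6321]
0.16 [293.0462 208.9026]
0.165 [292.9059 207.1646]
0.17 [292.7651 205.4178]
0.175 [292.6236 203.6622]
0.18 [292.4815 201.8978]
[286 202]
```

Request:
carry_out:
  offset:
    - [0.0007,-0.015,0]
    - [0.001,-0.022,0]
    - [0.001,-0.025,0]
    - [0.001,-0.025,0]
    - [0.001,-0.025,0]
    - [0.001,-0.022,0]
    - [0.0008,-0.018,0]
    - [0.0006,-0.012,0]
  twist: [0,0,0,0,0,0,0,0]

```text
clock: 36.45
tool_pos: [0.505, -0.0842, 0.0928]
eef_rot: [-0.706, -0.015, 0.015, 0.707]
contact_force: [-2.0, 3.3, 4.1]
opening: 0.172
```

Request:
carry_out:
  offset:
    - [0,-0.004,0]
    - [0,-0.003,0]
    - [0,-0.002,0]
    - [0,0,0]
  twist: [0,0,0,0]

```text
clock: 36.95
tool_pos: [0.5053, -0.0903, 0.0929]
eef_rot: [-0.706, -0.016, 0.015, 0.708]
contact_force: [-2.2, 7.1, 5.1]
opening: 0.173
```

Request:
carry_out:
  offset:
    - [0,-0.002,0]
    - [0,-0.002,0]
    - [0,0,0]
  twist: [0,0,0]

```text
clock: 37.33
tool_pos: [0.5053, -0.0904, 0.0929]
eef_rot: [-0.704, -0.017, 0.016, 0.71]
contact_force: [-3.0, 14.0, 5.7]
opening: 0.17
```

Request:
carry_out:
  offset:
    - [0,0.004,0]
    - [0,0,0]
    - [0,0,0]
    - [0,0,0.05]
    - [0,0,0.06]
    - [0,0,0.06]
    - [0,0,0.06]
    - [0,0,0.06]
  twist: [0,0,0,0,0,0,0,0]
  grip: 0.045

```text
clock: 38.33
tool_pos: [0.5046, -0.0943, 0.3847]
eef_rot: [0.707, 0.014, -0.014, -0.707]
contact_force: [0.7, -0.1, -0.6]
opening: 0.512
```

Request:
carry_out:
  offset:
    - [0,-0.02,0.04]
    - [0,-0.04,0]
    - [0,-0.05,0]
    - [0,-0.05,0]
    - [0,-0.05,0]
    - [0,0,0]
    - [0,0,0]
    - [0,0,0]
  twist: [0,0,0,0,0,0,0,0]

```text
clock: 39.33
tool_pos: [0.5053, -0.3018, 0.423]
eef_rot: [-0.707, -0.016, 0.015, 0.707]
contact_force: [0.2, -1.1, -0.3]
opening: 0.512
```

```bash
python3 - <<'E'
from h import *
np.set_printoptions(precision=4,suppress=True)
print(tool()[0])
im,p=shot("wrist","w9")
print(p["eye"]); 
for c in blobs(im,"yellow",None,30): print("knob",cv2.minEnclosingCircle(c),cv2.boundingRect(c),plane(cen(c),p,.316)[0])
m=cv2.inRange(cv2.cvtColor(im,cv2.COLOR_BGR2HSV),(0,120,60),(8,255,255))|cv2.inRange(cv2.cvtColor(im,cv2.COLOR_BGR2HSV),(165,120,60),(180,255,255))
c=max(cv2.findContours(m,0,1)[0],key=cv2.contourArea);e=cv2.fitEllipse(c);print(e,plane([e[0]],p,.28),cv2.boundingRect(c))
t,pt=shot("top","t9"); s,ps=shot("scene","s9")
E
```

```text
[ 0.5053 -0.3018  0.423 ]
[ 0.5026 -0.232   0.5691]
((340.99285888671875, 149.18978881835938), (136.29872131347656, 136.7652130126953), 81.45352935791016) [[ 0.5113 -0.2393  0.28  ]] (272, 74, 145, 151)
```

View pics/w9.png

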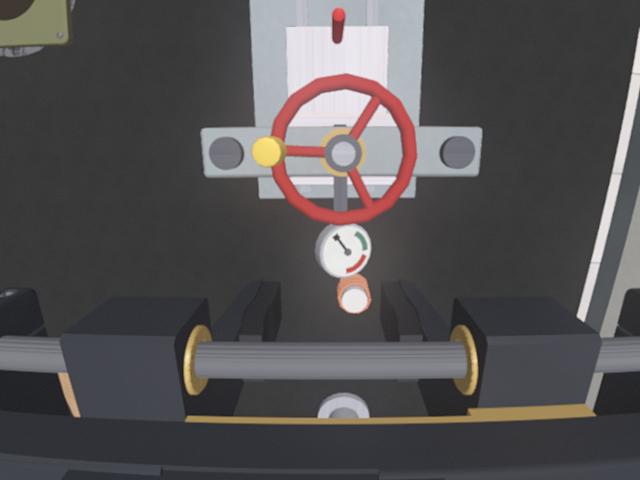

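In w9, the knob is at (268,152), the hub at (344,152), and the gauge centre at (348,250) with its needle pointing up-left to about (337,236).

```bash
cat > gauge.py <<'E'
from h import *
import sys
def needle(im,c,rr):
    # dark pixels inside the dial -> direction of the long side
    h=cv2.cvtColor(im,cv2.COLOR_BGR2HSV); m=cv2.inRange(h,(0,0,0),(180,255,110))
    k=np.zeros_like(m); cv2.circle(k,(int(round(c[0])),int(round(c[1]))),rr,255,-1); m&=k
    ys,xs=np.nonzero(m); d=np.c_[xs-c[0],ys-c[1]]; w=np.hypot(*d.T); f=w>4
    v=d[f].mean(0); return np.degrees(np.arctan2(-v[1],v[0])),f.sum()
E
python3 - <<'E'
from gauge import *
np.set_printoptions(precision=4,suppress=True)
im=cv2.imread("pics/w9.png");p=camera_params("wrist")
h=cv2.cvtColor(im,cv2.COLOR_BGR2HSV); print(h[152,268],h[210,341])
m=cv2.inRange(h,(15,100,100),(40,255,255));m[:,:240]=0;m[:,300:]=0;m[190:]=0
ys,xs=np.nonzero(m);k=(xs.mean(),ys.mean());e,r_=cv2.minEnclosingCircle(np.c_[xs,ys].astype(np.float32));K=plane([e],p,.314)[0];print(k,e,r_,K)
A=np.array([.5115,-.2400]);v=K[:2]-A;print("radius",np.hypot(*v),"ang",np.degrees(np.arctan2(v[1],v[0])))
th=np.arctan2(v[1],v[0])-np.radians(22.5)*np.arange(17)
P=A+.055*np.c_[np.cos(th),np.sin(th)];print((np.diff(P,axis=0)*1e3).round(1).tolist())
print("knob from TCP",A+.055*v/np.hypot(*v)-tool()[0][:2],tool()[0])
print(needle(im,(347,250),20))
cv2.imwrite("pics/g9.png",cv2.resize(im[210:290,300:400],None,fx=6,fy=6,interpolation=2))
E
```

```text
[ 24 133 244] [135  16 125]
(np.float64(268.8365617433414), np.float64(150.84866828087166)) (269.0, 150.85714721679688) 17.038471221923828 [ 0.4597 -0.2422  0.314 ]
radius 0.05184128840640609 ang -177.58831328952516
[[3.3, 21.2], [11.2, 18.3], [17.3, 12.7], [20.9, 5.1], [21.2, -3.3], [18.3, -11.2], [12.7, -17.3], [5.1, -20.9], [-3.3, -21.2], [-11.2, -18.3], [-17.3, -12.7], [-20.9, -5.1], [-21.2, 3.3], [-18.3, 11.2], [-12.7, 17.3], [-5.1, 20.9]]
knob from TCP [-0.0487  0.06  ] [ 0.5053 -0.3023  0.423 ]
(np.float64(130.71795679890204), np.int64(31))
```

View pics/g9.png

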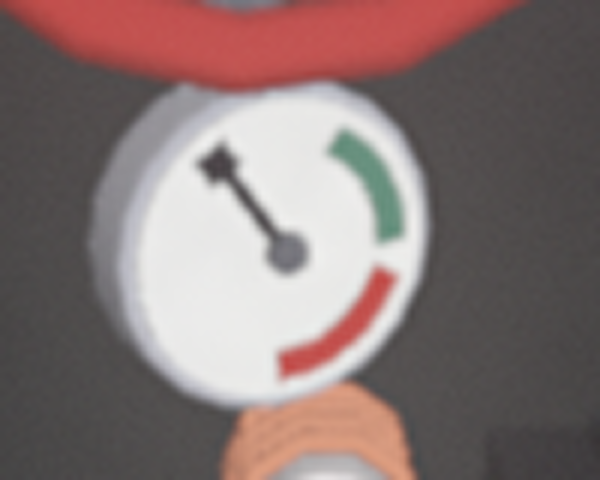

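The gauge shows zero with the needle at about 128° and the middle of green near 35°. I approach the knob.

Request:
carry_out:
  offset:
    - [-0.0235,0.03,0]
    - [-0.0235,0.03,0]
    - [0,0,-0.03]
    - [0,0,-0.04]
    - [0,0,-0.04]
    - [0,0,-0.0265]
    - [0,0,0]
  twist: [0,0,0,0,0,0,0]

```text
clock: 40.35
tool_pos: [0.4569, -0.2427, 0.2849]
eef_rot: [-0.706, -0.014, 0.016, 0.707]
contact_force: [0.8, 0.3, 0.2]
opening: 0.512
```

Request:
carry_out:
  offset:
    - [0,0,0]
    - [0,0,0]
    - [0,0,0]
    - [0,0,0]
    - [0,0,0]
    - [0,0,0]
    - [0,0,0]
  twist: [0,0,0,0,0,0,0]
  grip: 0.0
  newtons: 15

```text
clock: 41.22
tool_pos: [0.4577, -0.2435, 0.2871]
eef_rot: [0.707, 0.014, -0.015, -0.707]
contact_force: [-3.3, -0.1, 7.2]
opening: 0.24
```

Request:
carry_out:
  offset:
    - [0.0033,0.0212,0]
    - [0.0112,0.0183,0]
    - [0.0173,0.0127,0]
    - [0.0209,0.0051,0]
    - [0.0212,-0.0033,0]
    - [0.0183,-0.0112,0]
    - [0.0127,-0.0173,0]
    - [0.0051,-0.0209,0]
  twist: [0,0,0,0,0,0,0,0]

```text
clock: 42.22
tool_pos: [0.5676, -0.2386, 0.2872]
eef_rot: [-0.707, -0.014, 0.015, 0.707]
contact_force: [-8.3, 2.4, 8.1]
opening: 0.247
```

Request:
carry_out:
  offset:
    - [-0.0033,-0.0212,0]
    - [-0.0112,-0.0183,0]
    - [-0.0173,-0.0127,0]
    - [-0.0209,-0.0051,0]
    - [-0.0212,0.0033,0]
    - [-0.0183,0.0112,0]
    - [-0.0127,0.0173,0]
    - [-0.0051,0.0209,0]
  twist: [0,0,0,0,0,0,0,0]

```text
clock: 43.22
tool_pos: [0.4576, -0.2457, 0.2872]
eef_rot: [0.708, 0.014, -0.013, -0.706]
contact_force: [5.0, -2.6, 1.6]
opening: 0.247
```

```bash
cat > chk.py <<'E'
from gauge import *
np.set_printoptions(precision=4,suppress=True)
print(tool()[0],get_state()["contact_force"],get_state()["opening"])
s,q=shot("scene","sc%d"%int(10*get_state()["clock"]))
A=np.array([.512,-.24]); d=q["eye"][:2]-A; d/=np.linalg.norm(d); E=A+.022*d
for c in blobs(s,"blue",(270,180,315,225),8): x=c[:,0];print("pad rows",cv2.boundingRect(c),np.interp(-(cv2.boundingRect(c)[1]+cv2.boundingRect(c)[3]),-np.array([project([*E,z],q)[0][1] for z in np.arange(.145,.2,.005)])[::1],np.arange(.145,.2,.005)))
E
python3 chk.py
```

```text
[ 0.4576 -0.2457  0.2872] [ 5.0441 -2.5588  1.5922] 0.2468186935092633
pad rows (282, 194, 20, 13) 0.16547102851874534
```

Request:
carry_out:
  offset:
    - [0.0033,0.0212,0]
    - [0.0112,0.0183,0]
    - [0.0173,0.0127,0]
    - [0.0209,0.0051,0]
    - [0.0212,-0.0033,0]
    - [0.0183,-0.0112,0]
    - [0.0127,-0.0173,0]
    - [0.0051,-0.0209,0]
  twist: [0,0,0,0,0,0,0,0]

```text
clock: 44.28
tool_pos: [0.5676, -0.2393, 0.2871]
eef_rot: [-0.707, -0.014, 0.015, 0.707]
contact_force: [-7.4, 2.8, 11.6]
opening: 0.241
```

Request:
carry_out:
  offset:
    - [-0.0033,-0.0212,0]
    - [-0.0112,-0.0183,0]
    - [-0.0173,-0.0127,0]
    - [-0.0209,-0.0051,0]
    - [-0.0212,0.0033,0]
    - [-0.0183,0.0112,0]
    - [-0.0127,0.0173,0]
    - [-0.0051,0.0209,0]
  twist: [0,0,0,0,0,0,0,0]

```text
clock: 45.28
tool_pos: [0.4576, -0.2459, 0.2872]
eef_rot: [0.708, 0.014, -0.013, -0.706]
contact_force: [4.9, -1.9, 3.1]
opening: 0.237
```

```bash
python3 chk.py; python3 - <<'E'
import cv2,glob
f=sorted(glob.glob("pics/sc*.png"))[-1];im=cv2.imread(f);cv2.imwrite("pics/c10.png",cv2.resize(im[150:270,220:340],(720,600)[::-1] if 0 else (600,600),interpolation=2))
E
```

```text
[ 0.4576 -0.2459  0.2872] [ 4.8518 -1.8944  3.0967] 0.23684337518783474
pad rows (282, 198, 19, 12) 0.15682739757717123
```

View pics/c10.png

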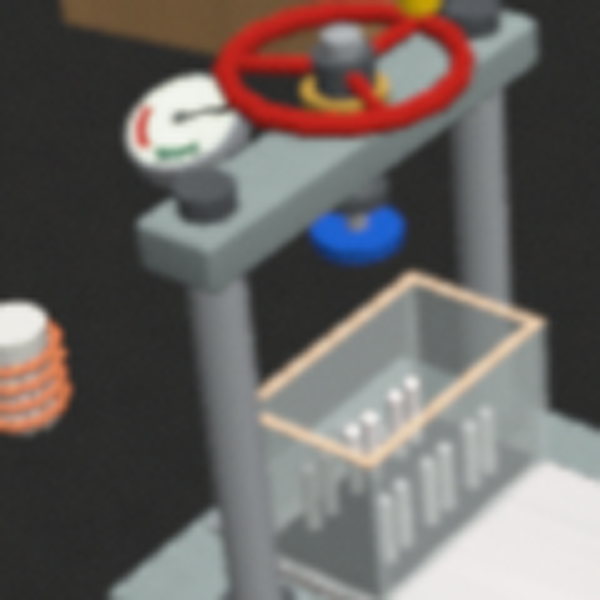

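That crop came from the old start picture because of a filename mix-up. The numbers put the pad about 5 mm above the handle. I'll give it half a turn, let go and read the gauge.

Request:
carry_out:
  offset:
    - [0.0033,0.0212,0]
    - [0.0112,0.0183,0]
    - [0.0173,0.0127,0]
    - [0.0209,0.0051,0]
    - [0.0212,-0.0033,0]
    - [0.0183,-0.0112,0]
    - [0.0127,-0.0173,0]
    - [0.0051,-0.0209,0]
  twist: [0,0,0,0,0,0,0,0]

```text
clock: 46.32
tool_pos: [0.5676, -0.2395, 0.2871]
eef_rot: [0.707, 0.014, -0.015, -0.707]
contact_force: [-7.4, 2.1, 12.7]
opening: 0.246
```

Request:
carry_out:
  offset:
    - [0,0,0]
    - [0,0,0]
    - [0,0,0]
    - [0,0,0.03]
    - [0,0,0.04]
    - [0,0,0.04]
    - [0,0,0.026]
  twist: [0,0,0,0,0,0,0]
  grip: 0.04

```text
clock: 47.2
tool_pos: [0.5684, -0.2379, 0.4242]
eef_rot: [0.707, 0.016, -0.014, -0.707]
contact_force: [-0.1, -0.3, -1.8]
opening: 0.451
```

Request:
carry_out:
  offset:
    - [-0.02,-0.02,0]
    - [-0.02,-0.02,0]
    - [-0.02,-0.02,0]
    - [0,0,0]
    - [0,0,0]
    - [0,0,0]
  twist: [0,0,0,0,0,0]

```text
clock: 47.95
tool_pos: [0.509, -0.2972, 0.4222]
eef_rot: [-0.707, -0.016, 0.015, 0.707]
contact_force: [0.3, 0.3, -0.3]
opening: 0.457
```

```bash
cat > rd.py <<'E'
from gauge import *
import sys
np.set_printoptions(precision=4,suppress=True)
print(tool()[0]); im,p=shot("wrist",sys.argv[1]); h=cv2.cvtColor(im,cv2.COLOR_BGR2HSV)
m=cv2.inRange(h,(15,100,100),(40,255,255));m[230:]=0
c=max(cv2.findContours(m,0,1)[0],key=cv2.contourArea);e,r_=cv2.minEnclosingCircle(c);K=plane([e],p,.314)[0];v=K[:2]-[.512,-.24];print("knob",e,K,np.degrees(np.arctan2(v[1],v[0])),np.hypot(*v))
cv2.imwrite(f"pics/{sys.argv[1]}g.png",cv2.resize(im[210:290,300:400],None,fx=6,fy=6,interpolation=2))
E
python3 rd.py w11; python3 chk.py
```

```text
[ 0.509  -0.2972  0.4222]
knob (412.3243103027344, 165.3783721923828) [ 0.5651 -0.2425  0.314 ] -2.7375705184951236 0.05315826355989196
[ 0.5089 -0.2974  0.4221] [-0.1441  0.029   0.4329] 0.457258253862464
pad rows (282, 200, 19, 12) 0.15102531244971754
```

View pics/w11g.png

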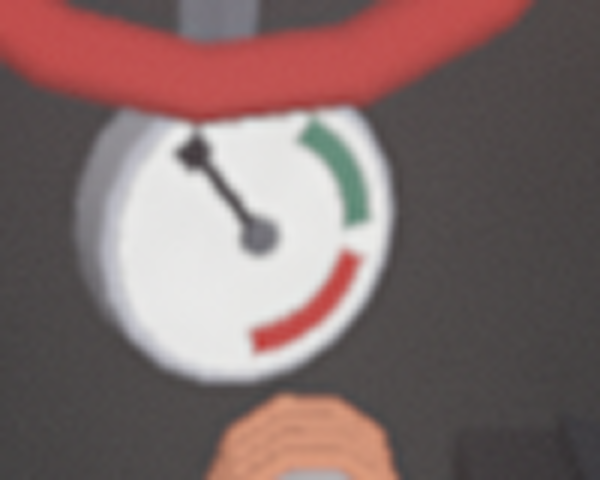

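The needle is at 127.8°, so the gauge still reads zero and the pad is about to touch. I'll regrip, give a quarter turn and read again.

Request:
carry_out:
  offset:
    - [0.029,0.0285,0]
    - [0.029,0.0285,0]
    - [0,0,-0.03]
    - [0,0,-0.04]
    - [0,0,-0.04]
    - [0,0,-0.025]
    - [0,0,0]
  twist: [0,0,0,0,0,0,0]

```text
clock: 48.92
tool_pos: [0.5651, -0.2412, 0.2853]
eef_rot: [-0.706, -0.014, 0.016, 0.707]
contact_force: [0.2, -0.2, 0.3]
opening: 0.456
```

Request:
carry_out:
  offset:
    - [0,0,0]
    - [0,0,0]
    - [0,0,0]
    - [0,0,0]
    - [0,0,0]
    - [0,0,0]
  twist: [0,0,0,0,0,0]
  grip: 0.0
  newtons: 15

```text
clock: 49.68
tool_pos: [0.5675, -0.2416, 0.2886]
eef_rot: [0.707, 0.016, -0.013, -0.707]
contact_force: [2.9, -0.0, 5.7]
opening: 0.244
```

Request:
carry_out:
  offset:
    - [-0.0033,-0.0212,0]
    - [-0.0112,-0.0183,0]
    - [-0.0173,-0.0127,0]
    - [-0.0209,-0.0051,0]
    - [0,0,0]
  twist: [0,0,0,0,0]

```text
clock: 50.3
tool_pos: [0.5125, -0.2954, 0.2885]
eef_rot: [-0.705, -0.015, 0.016, 0.709]
contact_force: [-0.7, 7.5, 9.4]
opening: 0.244
```

Request:
carry_out:
  offset:
    - [0,0,0]
    - [0,0,0]
    - [0,0,0]
    - [0,0,0.03]
    - [0,0,0.04]
    - [0,0,0.04]
    - [0,0,0.025]
    - [0,0,0]
  twist: [0,0,0,0,0,0,0,0]
  grip: 0.04

```text
clock: 51.3
tool_pos: [0.5142, -0.2992, 0.4237]
eef_rot: [0.707, 0.016, -0.013, -0.706]
contact_force: [-0.4, 1.4, -0.1]
opening: 0.455
```

```bash
cat >> rd.py <<'E'
def pca(im):
    h=cv2.cvtColor(im,cv2.COLOR_BGR2HSV); w=cv2.inRange(h,(0,0,170),(180,60,255)); w[:200]=0; w[285:]=0; w[:,:290]=0; w[:,410:]=0
    c=max(cv2.findContours(w,0,1)[0],key=cv2.contourArea); k=cv2.fillPoly(np.zeros_like(w),[cv2.convexHull(c)],255); k=cv2.erode(k,np.ones((7,7)))
    d=cv2.inRange(h,(0,0,0),(180,110,150))&k
    n,l,st,ce=cv2.connectedComponentsWithStats(d); i=1+st[1:,4].argmax(); ys,xs=np.nonzero(l==i)
    V=np.linalg.svd(np.c_[xs,ys]-ce[i],full_matrices=False)[2][0]
    return np.degrees(np.arctan2(-V[1],V[0]))%180,st[i],cen(c)
for f in ("w9","w11",sys.argv[1]): print(f,pca(cv2.imread(f"pics/{f}.png")))
E
python3 rd.py w12
```

```text
[ 0.5142 -0.2992  0.4237]
knob (327.0, 224.28125) [ 0.512  -0.2907  0.314 ] -90.05465615236776 0.05074196708080632
w9 (np.float64(128.09415232287205), array([333, 234,  18,  21,  79], dtype=int32), array([345.016 , 250.2796]))
w11 (np.float64(127.41299577068773), array([329, 233,  17,  19,  70], dtype=int32), array([340.7025, 249.8378]))
w12 (np.float64(118.93007274896848), array([345, 228,  10,  15,  53], dtype=int32), array([337.6037, 249.4479]))
```

View pics/w12g.png

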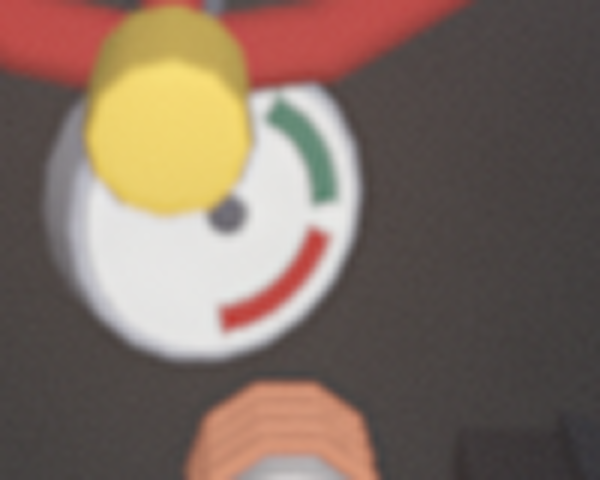

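The knob hides the needle here, so I shift the camera sideways to see past it.

Request:
carry_out:
  offset:
    - [0.035,-0.03,0]
    - [0.035,-0.03,0]
    - [0,0,0]
    - [0,0,0]
    - [0,0,0]
  twist: [0,0,0,0,0]

```text
clock: 51.98
tool_pos: [0.5827, -0.3582, 0.4222]
eef_rot: [-0.707, -0.015, 0.015, 0.707]
contact_force: [0.1, 0.2, 0.3]
opening: 0.456
```

```bash
python3 - <<'E'
from h import *
np.set_printoptions(precision=1,suppress=True)
im,p=shot("wrist","w13"); print(tool()[0])
h=cv2.cvtColor(im,cv2.COLOR_BGR2HSV); w=cv2.inRange(h,(0,0,170),(180,60,255));w[300:]=0
for c in cv2.findContours(w,0,1)[0]:
    if cv2.contourArea(c)>400: print(cen(c),cv2.boundingRect(c),cv2.contourArea(c))
# dark components near the dial
c=min([c for c in cv2.findContours(w,0,1)[0] if 400<cv2.contourArea(c)<4000],key=lambda c:abs(cen(c)[1]-200)+abs(cen(c)[0]-270))
k=cv2.erode(cv2.fillPoly(np.zeros_like(w),[cv2.convexHull(c)],255),np.ones((5,5)))
d=cv2.inRange(h,(0,0,0),(180,110,150))&k
n,l,st,ce=cv2.connectedComponentsWithStats(d)
for i in range(1,n):
    if st[i,4]>8:
        ys,xs=np.nonzero(l==i);V=np.linalg.svd(np.c_[xs,ys]-ce[i],full_matrices=False)[2][0];print(st[i],ce[i],np.degrees(np.arctan2(-V[1],V[0]))%180)
# world-frame direction on the gauge plane for both pictures is compared via green/red bands
HSV["g"]=((65,60,40),(95,255,200));HSV["rd"]=((165,120,60),(180,255,255))
for n_ in("g","rd"):
    for b in blobs(im,n_,(200,150,380,300),8): print(n_,cen(b),cv2.contourArea(b))
E
```

```text
[ 0.6 -0.4  0.4]
[306.5 263.8] (293, 250, 28, 28) 552.0
[275.  189.3] (249, 162, 53, 55) 2193.0
[228.3 121.3] (207, 110, 36, 25) 576.0
[330.1 137.2] (278, 108, 92, 51) 3219.0
[149.6  81.3] (112, 57, 64, 50) 1412.0
[207.7  81.8] (187, 56, 54, 48) 1672.0
[291.7  79.8] (266, 49, 43, 54) 1362.5
[247.8  32. ] (201, 7, 97, 50) 3185.5
[590.8 145.8] (543, 0, 92, 300) 10076.0
[349.9  51.4] (283, 0, 117, 103) 6916.5
[262 172  18  22  84] [270.8 183. ] 127.90160945899896
[285 172  12  18  74] [291.6 179.6] 121.55800533188354
g [291.6 179.5] 41.0
```

The needle reads 127.9°, still zero, so I give another quarter turn.

Request:
carry_out:
  offset:
    - [-0.035,0.0315,0]
    - [-0.035,0.0315,0]
    - [0,0,-0.03]
    - [0,0,-0.04]
    - [0,0,-0.04]
    - [0,0,-0.024]
    - [0,0,0]
  twist: [0,0,0,0,0,0,0]

```text
clock: 52.9
tool_pos: [0.5117, -0.2957, 0.2871]
eef_rot: [-0.707, -0.014, 0.016, 0.707]
contact_force: [0.0, -0.9, 1.0]
opening: 0.455
```

Request:
carry_out:
  offset:
    - [0,0,0]
    - [0,0,0]
    - [0,0,0]
    - [0,0,0]
    - [0,0,0]
    - [0,0,0]
  twist: [0,0,0,0,0,0]
  grip: 0.0
  newtons: 15

```text
clock: 53.65
tool_pos: [0.5139, -0.2962, 0.2896]
eef_rot: [0.707, 0.015, -0.014, -0.707]
contact_force: [-0.5, 0.2, 7.0]
opening: 0.245
```

Request:
carry_out:
  offset:
    - [-0.0212,0.0033,0]
    - [-0.0183,0.0112,0]
    - [-0.0127,0.0173,0]
    - [-0.0051,0.0209,0]
    - [0,0,0]
  twist: [0,0,0,0,0]

```text
clock: 54.28
tool_pos: [0.4575, -0.2417, 0.2895]
eef_rot: [-0.707, -0.017, 0.014, 0.707]
contact_force: [0.5, 1.1, 6.4]
opening: 0.243
```

Request:
carry_out:
  offset:
    - [0,0,0]
    - [0,0,0]
    - [0,0,0]
    - [0,0,0.03]
    - [0,0,0.04]
    - [0,0,0.04]
    - [0,0,0.025]
    - [0,0,0]
  twist: [0,0,0,0,0,0,0,0]
  grip: 0.04

```text
clock: 55.28
tool_pos: [0.4569, -0.2435, 0.4244]
eef_rot: [0.707, 0.016, -0.013, -0.706]
contact_force: [-0.1, -0.7, -0.4]
opening: 0.454
```

Request:
carry_out:
  offset:
    - [0.025,-0.03,0]
    - [0.025,-0.03,0]
    - [0,0,0]
    - [0,0,0]
    - [0,0,0]
  twist: [0,0,0,0,0]

```text
clock: 55.9
tool_pos: [0.5055, -0.3023, 0.423]
eef_rot: [-0.707, -0.015, 0.015, 0.707]
contact_force: [0.6, 0.2, 0.1]
opening: 0.456
```

```bash
python3 rd.py w14; python3 chk.py
```

```text
[ 0.5055 -0.3023  0.423 ]
knob (268.95587158203125, 151.0) [ 0.4598 -0.2422  0.314 ] -177.57592954108634 0.05226131127854279
w9 (np.float64(128.09415232287205), array([333, 234,  18,  21,  79], dtype=int32), array([345.016 , 250.2796]))
w11 (np.float64(127.41299577068773), array([329, 233,  17,  19,  70], dtype=int32), array([340.7025, 249.8378]))
w14 (np.float64(86.50594739710793), array([344, 227,   5,  19,  47], dtype=int32), array([343.9951, 243.3848]))
[ 0.5056 -0.3024  0.4233] [-0.3132  0.5522 -0.3539] 0.45219262666583343
pad rows (282, 201, 18, 12) 0.14811028336068507
```

The needle now reads 86.5°, which is 0.22 turn past contact. About 102° more is needed, so I regrip and turn.

Request:
carry_out:
  offset:
    - [-0.024,0.03,0]
    - [-0.024,0.03,0]
    - [0,0,-0.03]
    - [0,0,-0.04]
    - [0,0,-0.04]
    - [0,0,-0.024]
    - [0,0,0]
  twist: [0,0,0,0,0,0,0]

```text
clock: 56.88
tool_pos: [0.4567, -0.2429, 0.2881]
eef_rot: [-0.707, -0.014, 0.016, 0.707]
contact_force: [-0.6, 0.6, 1.1]
opening: 0.457
```

Request:
carry_out:
  offset:
    - [0,0,0]
    - [0,0,0]
    - [0,0,0]
    - [0,0,0]
    - [0,0,0]
    - [0,0,0]
  twist: [0,0,0,0,0,0]
  grip: 0.0
  newtons: 15

```text
clock: 57.62
tool_pos: [0.4576, -0.2435, 0.2903]
eef_rot: [0.707, 0.014, -0.015, -0.707]
contact_force: [-2.8, 0.5, 4.8]
opening: 0.245
```

Request:
carry_out:
  offset:
    - [0.0033,0.0212,0]
    - [0.0112,0.0183,0]
    - [0.0173,0.0127,0]
    - [0.0209,0.0051,0]
    - [0.0112,-0.0007,0]
    - [0,0,0]
  twist: [0,0,0,0,0,0]

```text
clock: 58.38
tool_pos: [0.5236, -0.1886, 0.2904]
eef_rot: [0.708, 0.015, -0.013, -0.706]
contact_force: [1.2, -5.2, 4.8]
opening: 0.241
```

Request:
carry_out:
  offset:
    - [0,0,0]
    - [0,0,0]
    - [0,0,0]
    - [0,0,0.03]
    - [0,0,0.04]
    - [0,0,0.04]
    - [0,0,0.025]
    - [0,0,0]
  twist: [0,0,0,0,0,0,0,0]
  grip: 0.04

```text
clock: 59.38
tool_pos: [0.5228, -0.1862, 0.4257]
eef_rot: [0.707, 0.016, -0.013, -0.707]
contact_force: [-0.6, 0.2, -0.7]
opening: 0.452
```

Request:
carry_out:
  offset:
    - [-0.008,-0.055,0]
    - [-0.008,-0.058,0]
    - [0,0,0]
    - [0,0,0]
    - [0,0,0]
  twist: [0,0,0,0,0]

```text
clock: 60.0
tool_pos: [0.5063, -0.2978, 0.4239]
eef_rot: [-0.707, -0.016, 0.016, 0.707]
contact_force: [-1.1, 0.2, 0.7]
opening: 0.452
```

```bash
python3 rd.py w15; python3 -c "
from h import *
t,_=shot('top','t15');s,_=shot('scene','s15');w=cv2.imread('pics/w15g.png')
cv2.imwrite('pics/c15.png',np.vstack([cv2.resize(w,(500,400))[100:],cv2.resize(s[165:265,240:406],(500,300))]))"
```

```text
[ 0.5063 -0.2978  0.4239]
knob (361.5, 83.0) [ 0.5228 -0.1898  0.314 ] 77.90429198824056 0.05135250729442876
w9 (np.float64(128.09415232287205), array([333, 234,  18,  21,  79], dtype=int32), array([345.016 , 250.2796]))
w11 (np.float64(127.41299577068773), array([329, 233,  17,  19,  70], dtype=int32), array([340.7025, 249.8378]))
w15 (np.float64(38.84927962259863), array([343, 234,  17,  15,  53], dtype=int32), array([341.6702, 248.2058]))
```

View pics/c15.png

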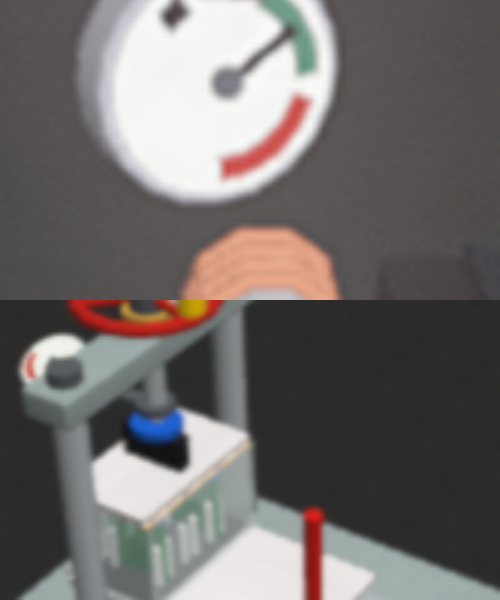

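The needle sits in the green band about 1.56 rad past zero. The pad is pressed on the lid handle, the sled is home, and the gripper is clear.

```bash
python3 -c "
from plant import *
print(get_state()['contact_force'],get_state()['clock']); print(job.finish_job())"
```

```text
[ 0.06671068  0.16968062 -0.01426154] 60.15
the job is handed in; nothing more can be done
None
```

I finished the whole sequence and handed the job in at 60 s; no verdict came back.

- **Sled out:** I pulled it by the red post until it hit its stop.
- **Panels:** Only two were there. They now stand upright in the two outer slots of the box.
- **Lid:** It lies flat on the box, and I saw no sign that it had been knocked aside.
- **Sled in:** I pushed it back 170 mm until it hit the home stop, at about 14 N.
- **Clamping:** I wound the handwheel about 3.3 turns clockwise to clamp the lid, then let go and moved clear.

**Last checks:**
- **Pictures:** The needle is in the green band, the pad is on the lid handle, and the panels are in the box under the lid. I did not re-measure the bottle, valve or coil at the end, but nothing touched them that I know of.
- **How far past contact:** The two readings disagree slightly. The needle gives about 1.56 rad, or 0.47 turn. The knob angle added to the earlier gauge reading gives about 0.51 turn. Both are close to the half turn asked for and well under three quarters.

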